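# Take the lavender box out of the middle of the stack under the shelf

## Task

Three lidded boxes are stacked under the wire shelf; I need the lavender one from the middle. Lift the mint box off, stand the lavender box flat on the floor of the white tray, and put the mint box back on the cream box, seated inside its lid rim with the lever lock facing out at the shelf's front as before. Leave the cream box where it stands, do not drop the boxes, and do not disturb the bottles, straw cup and flower rack.

Things in the scene. Friction and masses are not known exactly. Their poses are not given: they have to be found in the camera images.
- top_box_centre (a point): centre (24 mm above its underside) of the mint box on top of the stack: lidded plastic box 130 mm long (x), 60 mm wide (y), 0.13 to 0.25 kg; flat sides from 4 to 48 mm above its underside. Its lever lock is at its -x end; z up. All three boxes are alike. A box stands with its foot (119 x 49 mm, 4 mm high) inside the lid rim of the one below: 48 mm step in height.
- top_box_lever (a point): the white lever lock of the mint box: a flap 26 mm wide on its front end wall that stands out 5 to 9 mm; this point is at x = -70 mm, z = +10 mm from the box's centre
- middle_box_centre (a point): centre (24 mm above its underside) of the lavender box, the middle of the stack; shape, weight and axes as the mint box. The foot's lower 2 mm are narrowed to 115 x 45 mm to help it in.
- bottom_box_centre (a point): centre (24 mm above its underside) of the cream box, the bottom of the stack, loose on the bar; shape, weight and axes as the mint box. Lid face 24 mm above this point; the rim round the lid's edge is 3 mm wide, 3.5 mm high and leaves 124 x 54 mm inside, so a foot has 2.5 mm play on each side.
- shelf: white wire riser shelf fixed over the stack; origin on the bar, x to its back (its open front faces the tray), z up. Legs at y = +-160, x = -25 and +155 mm; wire deck from x = -25 to +155 mm, underside 221 mm above the bar. The stack stands near the origin, levers to the front: only the front 40 mm of the boxes stick out from under the deck. A cup and jar stand on the deck.
- shelf_edge (a point): middle of the shelf's front rail (8 mm thick bar along y), 225 mm above the bar
- tray: white acrylic tray fixed on the bar to the left of the shelf, 400 (x) x 360 mm (y); origin on the bar under its centre, x away from the robot, y away from the shelf, z up. Floor 5 mm, rim top 20 mm above the bar, rim 5 mm thick. The half nearest the shelf (y from -170 to +20 mm, x within +-190 mm) is empty; bottles, cup and rack stand in the other half.
- bottle_a_centre (a point): short milky feeding bottle with a lavender collar, diameter 58 mm, 113 mm high; point on its axis 55 mm up. Stands on the tray; leave alone.
- bottle_b_centre (a point): short milky feeding bottle with a grey collar, diameter 58 mm, 113 mm high; point on its axis 55 mm up. Stands on the tray; leave alone.
- straw_cup_centre (a point): stainless straw cup with white lid, two lavender handles (112 mm across them) and a straw, diameter 70 mm, 128 mm high; point on its axis 55 mm up. Stands on the tray; leave alone.
- flower_rack_centre (a point): flower-shaped drying rack, 124 mm across, prongs up to 100 mm high, with a lavender nipple on one petal; point on its axis 45 mm up. Stands on the tray; leave alone.
Mind the look-alikes: they are no part of the job. Leave any red look-alike of the part that bears bottom_box_centre alone. What is shaped like the part that bears top_box_centre but orange is not meant.

How it is judged:
By the outcome, as a careful person would: the job done as asked, in the order asked, and still so for the second after the job is handed in, with the robot touching nothing.
It also fails if it takes over 67 s, if anything falls off the work surface, if the arm or the gripper's body presses on something with over 40 N, if the wrist force passes 120 N, or if a joint passes its speed limit or range.

## Robot

A 6-joint arm with a two-finger parallel gripper is mounted at the origin on the work surface. World frame = base frame: x ahead of the robot, y to its left, z up, the work surface at z = 0. Lengths are in m, angles in degrees, forces in N, time in s.
With the tool pointing down it reaches from about 0.325 to 1 m from the base axis. Payload 5.1 kg.
Tool frame: the origin (TCP) lies at the very end of the fingers, on their centre line; the grasp point (between the pads) lies robot.grasp_offset behind it (robot.grasp_offset is the distance from the TCP to the grasp point, in m); z points along the fingers, y is the line along which they close (so a half turn about z gives the same grasp; the last joint's range is limited). The gripper opens to 85 mm and grips with 20 to 120 N. Pads are 22 mm wide; open, the fingers measure 114 mm over their backs; the gripper's body (76 mm by 85 mm) begins 54 mm behind the grasp point. The pads swing forward as they close: fully open they stand 13 mm farther back than shut.
Start: joints at [70.497, 7.093, 94.555, -0, 78.352, -4.733], TCP at [0.166, 0.629, 0.231] pointing down, gripper open.
Joint ranges: [-149.61, 149.61], [-58.7, 133.49], [1.44, 155.28], [-77.14, 257.14], [18.33, 153.61], [-166.67, 166.67]. Speed limits (degrees/s): [147.25, 147.25, 180, 180, 180, 180].

## Interface

Orientations are given as [roll, pitch, yaw] about the fixed x, y, z axes, in that order (R = Rz(yaw) Ry(pitch) Rx(roll)).
In Python, from bench import telemetry, cams, ticket, robot gives the robot as it stands.
- The arm moves only by the shell command python3 -m creep 'ROWS'. ROWS is JSON, a list of rows, each an object of numbers: "grip": the closure, from -1 (fully open) to 1 (shut), so that 0 is half open; "dx", "dy", "dz": the shift along the tool's x, y, z as a fraction of full scale; "rx", "ry", "rz": the turn, a rotation vector about the tool's x, y, z as a fraction of full scale. A call has 1 to 20 rows; each row is the pose to reach, as a shift and turn from the pose commanded when the call began, along the tool's axes at that moment; what a row does not reach only later rows make up. Full scale, the value 1, is 250 mm for a shift and 60 degrees for a turn. A row lasts 1/12 s, in which the tool goes at most 41.7 mm and 7.16 degrees, less where a joint would pass 70% of its speed; a pose out of reach is approached as far as the arm can. A call with a number of a shift or a turn outside -1 to 1 is refused whole. A call with a gripper value outside its range is refused whole. The fingers move at their own pace and stop on an object; the grip force is fixed at half the most. Time passes only in rows, so rows that repeat a pose let the fingers close. It gives the time, the measured TCP pose, the force, the opening and the grip force at its end, in the units of the state.
- telemetry.read_state(): the state, without advancing time (a new reading comes with each control period).
- cams.grab_frame(name): name is "side" or "top"; returns a dict with "pixels" (400x640x3 uint8, red, green, blue), "z_map" (400x640 float32, m along the optical axis (not along the pixel's ray), 0 where there is no reading), "K" (3x3 intrinsics, pixels), "world_to_cam" (4x4, takes a point from world to camera coordinates). Camera axes: x right, y up, looking along -z (the intrinsics and any distortion apply to the point x, -y, -z); pixel columns grow to the right and rows downward; lengths in m; the calibration is good to about 2 mm. A picture is of the moment at which its call begins.
- ticket.job_done(): hands the job in; it is judged then, once.
The state is a dict: "t": time; "joints": joint angles; "qd": joint speeds; "effort": joint torques, N m; "tool_pos": TCP position; "ee_rot": TCP orientation; "force": force on the tool from outside, world axes, zero at the start; "wrist_torque": the same for the moment, N m; "opening": finger opening in m; "grip_force": force on a finger pad.
Only numpy, scipy, OpenCV 4.12 (cv2) and the standard library are available. Lean on these libraries where they do the work, as an engineer would, in place of code of your own. Each camera call takes 0.05 s, during which the arm holds its last target. There are 200 camera calls.

## Working session

There is one attempt and no reset: what is moved stays moved. The work goes in short steps, Python scripts to look and compute and a shell command to move; the robot and the scene stay as the last step left them, time stands still between calls to the robot, and variables do not carry over. Pictures are saved under pics/ and viewed, at most 10 in all, crops included, and the job is handed in when it is done.

```bash
mkdir -p pics; ls
python3 - <<'E'
from bench import telemetry,cams,robot
import cv2,numpy as np
print(telemetry.read_state()); print([a for a in dir(robot) if a[0]!='_'], robot.grasp_offset)
for n in("side","top"):
    f=cams.grab_frame(n); np.savez(f"{n}0.npz",**f); cv2.imwrite(f"pics/{n}0.png",f["pixels"][:,:,::-1]); print(f["K"],f["world_to_cam"])
E
```

```text
pics
{'t': 0.0, 'joints': array([ 7.04964516e+01,  7.13326335e+00,  9.46317631e+01, -1.63648883e-03,
        7.83510449e+01, -4.73276437e+00]), 'qd': array([-0.02829904,  0.0539774 , -0.07490636,  0.04159924, -0.16407352,
        0.09799771]), 'effort': array([-1.88893391e-04, -4.23633993e+01, -3.65439999e+01, -1.97525756e-04,
        7.07935367e-03, -1.00445902e-05]), 'tool_pos': array([0.16555854, 0.62795164, 0.23007956]), 'ee_rot': array([-1.79884192e+02, -7.98021144e-03,  1.65229540e+02]), 'force': array([0.68861486, 0.12526231, 0.2282747 ]), 'wrist_torque': array([ 0.0281832 , -0.03446076, -0.0001742 ]), 'grip_force': 0.0, 'opening': 0.08537046015694039}
['MotionError', 'grasp_offset'] 0.0187
[[378.81820971   0.         318.19081898]
 [  0.         378.81820971 202.84370582]
 [  0.           0.           1.        ]] [[-9.40716679e-01 -3.39193302e-01 -1.82124859e-04  4.38109053e-01]
 [ 2.37704598e-01 -6.59631353e-01  7.13009819e-01 -2.70092566e-01]
 [-2.41968291e-01  6.70696937e-01  7.01154023e-01 -9.57570673e-01]
 [ 0.00000000e+00  0.00000000e+00  0.00000000e+00  1.00000000e+00]]
[[433.45023922   0.         325.42187706]
 [  0.         433.45023922 196.32919213]
 [  0.           0.           1.        ]] [[ 0.02325434 -0.99950791  0.02105175 -0.0960832 ]
 [ 0.98665226  0.02633986  0.16069704 -0.48503244]
 [-0.16117246  0.01703386  0.98677925 -1.51536257]
 [ 0.          0.          0.          1.        ]]
```

View pics/side0.png

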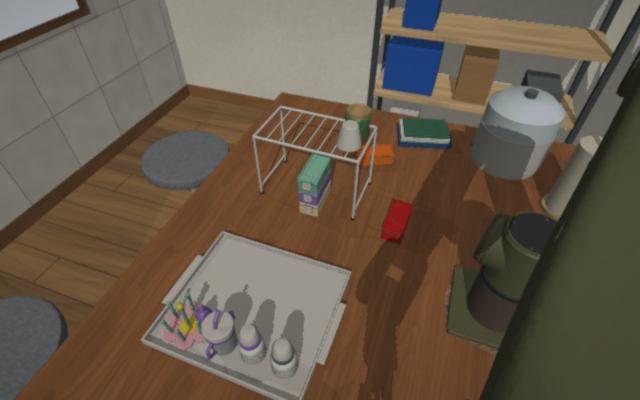

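View pics/top0.png

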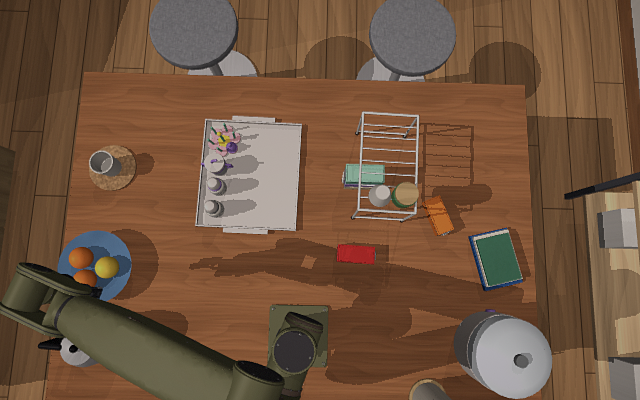

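The stack is at about (315,185) in the side view: mint over lavender over cream. In the top view the mint lid is at (365,175). Look-alikes are the orange box, side (378,155) / top (438,215), and the red box, side (397,220) / top (357,254). Both are single boxes outside the shelf. The stack under the wire deck is the one meant. I'll confirm with a crop and measure.

```bash
cat > h.py <<'E'
import numpy as np,cv2
def load(n): return dict(np.load(n))
def pts(f):
    z=f["z_map"].astype(float);K=f["K"];v,u=np.indices(z.shape)
    c=np.stack([(u-K[0,2])/K[0,0]*z,-(v-K[1,2])/K[1,1]*z,-z,np.ones_like(z)],-1)
    p=c@np.linalg.inv(f["world_to_cam"]).T; p=p[...,:3]; p[z==0]=np.nan
    return p
def hsv(f): return cv2.cvtColor(f["pixels"],cv2.COLOR_RGB2HSV)
def ray(f,u,v,z):
    K=f["K"];T=np.linalg.inv(f["world_to_cam"]);d=T[:3,:3]@np.array([(u-K[0,2])/K[0,0],-(v-K[1,2])/K[1,1],-1]);o=T[:3,3]
    return o+d*(z-o[2])/d[2]
def px(f,p):
    c=f["world_to_cam"]@np.append(p,1);K=f["K"];return np.array([K[0,2]+K[0,0]*c[0]/-c[2],K[1,2]-K[1,1]*c[1]/-c[2]])
E
python3 - <<'E'
from h import *
s=load("side0.npz");t=load("top0.npz")
cv2.imwrite("pics/crop0.png",cv2.resize(s["pixels"][90:260,230:430,::-1],None,fx=4,fy=3.5,interpolation=cv2.INTER_CUBIC)[:595])
for n,f in(("s",s),("t",t)):
    P=pts(f);H=hsv(f)
    for (u,v) in ([(316,170),(315,195),(308,208),(250,230),(260,270),(300,200)] if n=="s" else [(365,172),(280,160),(330,160),(362,115),(356,218)]):
        print(n,u,v,P[v,u].round(4),H[v,u])
    m=(H[...,0]>65)&(H[...,0]<95)&(H[...,1]>50)&(H[...,2]>90)&(P[...,2]>.05)&(P[...,1]<0)
    m=m if n=="t" else m
    q=P[m];print(n,m.sum(),np.nanmin(q,0),np.nanmax(q,0),np.nanmedian(q,0))
E
```

```text
s 316 170 [ 0.5463 -0.2044  0.1445] [ 73  75 150]
s 315 195 [ 0.5303 -0.1514  0.0945] [133  67 138]
s 308 208 [ 0.552  -0.147   0.0366] [ 20  22 139]
s 250 230 [ 0.6981 -0.0341 -0.0011] [ 13 153 108]
s 260 270 [0.6017 0.0924 0.0058] [ 21  21 156]
s 300 200 [ 0.5776 -0.1472  0.0622] [134  99 121]
s 689 [ 0.5229116  -0.27940083  0.10243579] [ 0.58275764 -0.14588827  0.15211165] [ 0.55105252 -0.19419713  0.14523062]
t 365 172 [ 0.5385 -0.2049  0.2279] [ 21  10 171]
t 280 160 [0.6243 0.0869 0.0087] [ 13  23 180]
t 330 160 [ 0.6314 -0.0985  0.0013] [ 12 152 131]
t 362 115 [ 0.7273 -0.1933  0.2297] [ 45   3 194]
t 356 218 [ 0.4164 -0.1982  0.0015] [ 11 175 134]
t 1435 [ 0.1885842  -0.76787407  0.05000059] [ 0.58366177 -0.14824643  0.28469642] [ 0.32157651 -0.66462661  0.05522308]
```

View pics/crop0.png

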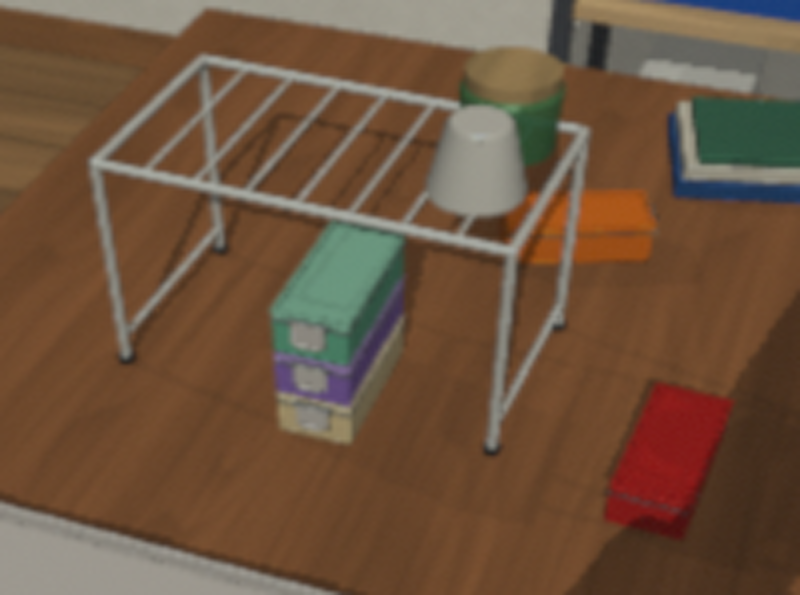

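Confirmed: the three-box stack under the shelf has mint on top (crop 340,270), lavender in the middle and cream at the bottom, levers facing the tray. Red (670,460) and orange (590,225) stand alone and are to be left. Next, precise poses.

```bash
cat > fit.py <<'E'
from h import *
def lid(P,H,hue,z,sat=50,roi=(0.4,0.7,-.35,.3)):
    m=(H[...,0]>hue[0])&(H[...,0]<hue[1])&(H[...,1]>sat)&(abs(P[...,2]-z)<.006)&(P[...,0]>roi[0])&(P[...,0]<roi[1])&(P[...,1]>roi[2])&(P[...,1]<roi[3])
    q=P[m]; r=cv2.minAreaRect((q[:,:2]*1000).astype(np.float32)); return m.sum(),r,np.median(q[:,2])
def front(P,H,hue,z0,z1,sat):
    m=(H[...,0]>hue[0])&(H[...,0]<hue[1])&(H[...,1]>sat[0])&(H[...,1]<sat[1])&(P[...,2]>z0)&(P[...,2]<z1)&(abs(P[...,0]-.55)<.05)&(P[...,1]>-.3)&(P[...,1]<-.1)
    return m
E
python3 - <<'E'
from fit import *
s=load("side0.npz");t=load("top0.npz")
for n,f in(("s",s),("t",t)):
    P=pts(f);H=hsv(f); print(n,lid(P,H,(65,95),.146))
P=pts(s);H=hsv(s)
# front-face & right(-x) face by normal, per box
for nm,hue,z0,z1,sat in(("mint",(65,95),.104,.14,(40,255)),("lav",(120,150),.055,.092,(40,255)),("cream",(12,35),.008,.044,(10,90))):
    m=front(P,H,hue,z0,z1,sat); q=P[m]
    x0,x1=np.percentile(q[:,0],[1,99]);print(nm,m.sum(),"x",x0,x1,"y",np.percentile(q[:,1],[1,50,99]).round(4))
    fr=q[q[:,1]>np.percentile(q[:,1],99)-.012]
    c=np.polyfit(fr[:,0]-.55,fr[:,1],1);print(" front fit slope deg",np.degrees(np.arctan(c[0])),"y@.55",c[1],len(fr),fr[:,0].min(),fr[:,0].max())
    sd=q[(q[:,1]<np.percentile(q[:,1],99)-.02)]
    if len(sd)>10:
        c=np.polyfit(sd[:,1]+.2,sd[:,0],1);print(" side slope deg",np.degrees(np.arctan(c[0])),"x@y-.2",c[1],len(sd))
# shelf rail
for n,f in(("s",s),("t",t)):
    P=pts(f);H=hsv(f)
    m=(H[...,1]<40)&(abs(P[...,2]-.227)<.01)&(P[...,1]>-.2)&(P[...,1]<-.13)&(P[...,0]>.35)&(P[...,0]<.8)
    q=P[m];print(n,"rail",len(q)); 
    if len(q)>20:
        b=cv2.fitLine((q[:,:2]).astype(np.float32),cv2.DIST_HUBER,0,.001,.001).ravel();print(b,q.min(0),q.max(0),np.degrees(np.arctan2(b[1],b[0])))
P=pts(t);H=hsv(t)
m=(H[...,1]<60)&(P[...,2]>.002)&(P[...,2]<.03)&(P[...,1]>-.1)&(P[...,1]<.4)&(P[...,0]>.3)&(P[...,0]<.85)
m=cv2.morphologyEx(m.astype(np.uint8),cv2.MORPH_OPEN,np.ones((3,3)))>0
q=P[m];print("tray",m.sum(),cv2.minAreaRect((q[:,:2]*1000).astype(np.float32)))
fl=(abs(P[...,2]-.005)<.008)&m
for u,v in [(210,120),(301,124),(298,229),(197,227)]: print(u,v,ray(t,u,v,.02).round(3))
for u,v in [(226,140),(216,163),(217,187),(214,208)]: print(P[v,u].round(3))
E
```

```text
s (np.int64(580), ((552.7186279296875, -212.68252563476562), (59.6759147644043, 133.23318481445312), 0.4736349284648895), np.float64(0.14564243676803168))
t (np.int64(428), ((552.7832641601562, -212.3612823486328), (59.49126434326172, 126.43683624267578), 0.2907300293445587), np.float64(0.14476323946979797))
mint 208 x 0.5228191060725845 0.5811867662728821 y [-0.2595 -0.1524 -0.1458]
 front fit slope deg 0.8623947725128468 y@.55 -0.14958020245000325 112 0.5225953266518792 0.5822707589776668
 side slope deg -0.013365011801527191 x@y-.2 0.5237238978045468 91
lav 185 x 0.5222461646567025 0.5819355208143466 y [-0.263  -0.1517 -0.1468]
 front fit slope deg 1.2338374677459234 y@.55 -0.14994166028490027 106 0.5220645946074127 0.5826311938825424
 side slope deg -0.24110619416902493 x@y-.2 0.5233195369109647 71
cream 200 x 0.5216622514090014 0.5799320999781692 y [-0.2624 -0.1509 -0.1407]
 front fit slope deg 0.5293979835387906 y@.55 -0.14833000954364792 129 0.5234554761652255 0.5808649739656184
 side slope deg 0.21168481659677715 x@y-.2 0.5226590080790016 63
s rail 297
[ 0.99940777 -0.0344113   0.59866726 -0.18890849] [ 0.41494261 -0.19991497  0.21727376] [ 0.73970752 -0.17802636  0.23266887] -1.9720112
t rail 241
[ 0.99943686 -0.03355593  0.6104921  -0.19128856] [ 0.41532849 -0.19993624  0.21702923] [ 0.73918503 -0.18075507  0.23644696] -1.9229739
tray 5419 ((570.9161987304688, 198.555908203125), (364.8835144042969, 440.8000793457031), 88.74932861328125)
210 120 [0.767 0.352 0.02 ]
301 124 [0.762 0.013 0.02 ]
298 229 [0.369 0.011 0.02 ]
197 227 [0.367 0.372 0.02 ]
[0.692 0.289 0.018]
[0.585 0.301 0.096]
[0.5   0.291 0.102]
[0.425 0.294 0.112]
```

```bash
cat > plan.py <<'E'
import sys,numpy as np
from scipy.spatial.transform import Rotation as R, Slerp
from bench import telemetry
def Rt(a,psi=0):
    a=np.radians(a);c,s=np.cos(a),np.sin(a)
    return R.from_euler('z',psi,degrees=True)*R.from_matrix(np.array([[0,s,-c],[1,0,0],[0,-c,-s]]).T)
def rows(g,a,psi=0,frac=1):
    """print row fractions taking the grasp point to g at tilt a (deg below horizontal, pointing -y)"""
    s=telemetry.read_state();R0=R.from_euler('xyz',s["ee_rot"],degrees=True)
    R1=Rt(a,psi); R1=Slerp([0,1],R.concatenate([R0,R1]))(frac)
    p=np.array(g)+.0187*R1.as_matrix()[:,2]
    d=R0.inv().apply(p-s["tool_pos"]);w=(R0.inv()*R1).as_rotvec(degrees=True)
    print("d",(d/.25).round(4),"r",(w/60).round(4),"rows>=",max(np.linalg.norm(d)/.0417,np.linalg.norm(w)/7.16).round(1),"tcp",p.round(4))
def st():
    s=telemetry.read_state();R0=R.from_euler('xyz',s["ee_rot"],degrees=True)
    print("t",round(s["t"],2),"j",s["joints"].round(1),"grasp",(s["tool_pos"]-.0187*R0.as_matrix()[:,2]).round(4),"F",s["force"].round(1),"open",s["opening"].round(4),s["grip_force"]);print("z",R0.as_matrix()[:,2].round(3),"y",R0.as_matrix()[:,1].round(3))
E
python3 -c "
from plan import *
rows((.42,.25,.32),45,0,.5)"
```

```text
d [-1.3865 -1.228  -0.2889] r [ 0.2446 -0.318   0.5927] rows>= 11.2 tcp [0.4225 0.2429 0.3029]
```

```bash
R='{"grip":-1,"dx":-0.95,"dy":-0.84,"dz":-0.25,"rx":0.24,"ry":-0.32,"rz":0.6}'; true
python3 -m creep '[{"grip":-1,"dx":-0.95,"dy":-0.84,"dz":-0.25,"rx":0.24,"ry":-0.32,"rz":0.6},{"grip":-1,"dx":-0.95,"dy":-0.84,"dz":-0.25,"rx":0.24,"ry":-0.32,"rz":0.6},{"grip":-1,"dx":-0.95,"dy":-0.84,"dz":-0.25,"rx":0.24,"ry":-0.32,"rz":0.6},{"grip":-1,"dx":-0.95,"dy":-0.84,"dz":-0.25,"rx":0.24,"ry":-0.32,"rz":0.6},{"grip":-1,"dx":-0.95,"dy":-0.84,"dz":-0.25,"rx":0.24,"ry":-0.32,"rz":0.6},{"grip":-1,"dx":-0.95,"dy":-0.84,"dz":-0.25,"rx":0.24,"ry":-0.32,"rz":0.6},{"grip":-1,"dx":-0.95,"dy":-0.84,"dz":-0.25,"rx":0.24,"ry":-0.32,"rz":0.6},{"grip":-1,"dx":-0.95,"dy":-0.84,"dz":-0.25,"rx":0.24,"ry":-0.32,"rz":0.6},{"grip":-1,"dx":-0.95,"dy":-0.84,"dz":-0.25,"rx":0.24,"ry":-0.32,"rz":0.6},{"grip":-1,"dx":-0.95,"dy":-0.84,"dz":-0.25,"rx":0.24,"ry":-0.32,"rz":0.6}]'
python3 -c "
from plan import *
st()
rows((.5525,-.02,.22),45)"
```

```text
t: 0.93
tool_pos: [0.3424, 0.3638, 0.294]
ee_rot: [-172.1, 22.3, 130.1]
force: [-0.2, 0.3, 0.2]
opening: 0.0855
grip_force: 0.0Traceback (most recent call last):
  File "<string>", line 3, in <module>
    st()
    ~~^^
  File "plan.py", line 16, in st
    print("t",round(s["t"],2),"j",s["joints"].round(1),"grasp",(s["tool_pos"]-.0187*R0.as_matrix()[:,2]).round(4),"F",s["force"].round(1),"open",s["opening"].round(4),s["grip_force"]);print("z",R0.as_matrix()[:,2].round(3),"y",R0.as_matrix()[:,1].round(3))
                                                                                                                                                 ^^^^^^^^^^^^^^^^^^
AttributeError: 'float' object has no attribute 'round'
```

```bash
sed -i 's/s\["opening"\].round(4)/round(float(s["opening"]),4)/' plan.py; python3 -c "
from plan import *
st()
rows((.5525,-.02,.23),45)
rows((.5525,-.02,.23),45,0,.6)"
```

```text
t 0.93 j [ 51.4  -5.8 103.8 -20.   94.6  13.4] grasp [0.3399 0.3709 0.3111] F [-0.2  0.3  0.2] open 0.0855 0.0
z [ 0.137 -0.376 -0.917] y [ 0.791  0.598 -0.127]
d [-1.5082 -0.2459  0.9944] r [ 0.2462 -0.3226  0.5815] rows>= 10.9 tcp [ 0.5525 -0.0332  0.2168]
d [-1.5034 -0.2349  0.9985] r [ 0.1477 -0.1935  0.3489] rows>= 10.9 tcp [ 0.5541 -0.0311  0.215 ]
```

```bash
python3 -m creep '[{"grip":-1,"dx":-0.98,"dy":-0.16,"dz":0.6,"rx":0.245,"ry":-0.32,"rz":0.58},{"grip":-1,"dx":-0.98,"dy":-0.16,"dz":0.6,"rx":0.245,"ry":-0.32,"rz":0.58},{"grip":-1,"dx":-0.98,"dy":-0.16,"dz":0.6,"rx":0.245,"ry":-0.32,"rz":0.58},{"grip":-1,"dx":-0.98,"dy":-0.16,"dz":0.6,"rx":0.245,"ry":-0.32,"rz":0.58},{"grip":-1,"dx":-0.98,"dy":-0.16,"dz":0.6,"rx":0.245,"ry":-0.32,"rz":0.58},{"grip":-1,"dx":-0.98,"dy":-0.16,"dz":0.6,"rx":0.245,"ry":-0.32,"rz":0.58},{"grip":-1,"dx":-0.98,"dy":-0.16,"dz":0.6,"rx":0.245,"ry":-0.32,"rz":0.58},{"grip":-1,"dx":-0.98,"dy":-0.16,"dz":0.6,"rx":0.245,"ry":-0.32,"rz":0.58},{"grip":-1,"dx":-0.98,"dy":-0.16,"dz":0.6,"rx":0.245,"ry":-0.32,"rz":0.58},{"grip":-1,"dx":-0.98,"dy":-0.16,"dz":0.6,"rx":0.245,"ry":-0.32,"rz":0.58}]'
python3 -c "
from plan import *
st()
rows((.5525,-.04,.19),45)
rows((.5525,-.09,.128),45)"
```

```text
t: 1.77
tool_pos: [0.4772, 0.1122, 0.2539]
ee_rot: [-179.9, 44.9, 90.4]
force: [-0.2, 1.7, 0.9]
opening: 0.0851
grip_force: 0.0
t 1.77 j [ 27.3  -0.9 108.6 -39.1  95.3  31.5] grasp [0.4771 0.1254 0.2671] F [-0.2  1.7  0.9] open 0.0851 0.0
z [ 0.002 -0.706 -0.709] y [ 1.     0.005 -0.002]
d [-0.2528  0.2986  0.6863] r [ 0.0022 -0.0021  0.0047] rows>= 4.7 tcp [ 0.5525 -0.0532  0.1768]
d [-0.2196  0.298   1.0031] r [ 0.0022 -0.0021  0.0047] rows>= 6.4 tcp [ 0.5525 -0.1032  0.1148]
```

```bash
python3 -m creep '[{"grip":-1,"dx":-0.22,"dy":0.298,"dz":1,"rz":0.005},{"grip":-1,"dx":-0.22,"dy":0.298,"dz":1,"rz":0.005},{"grip":-1,"dx":-0.22,"dy":0.298,"dz":1,"rz":0.005},{"grip":-1,"dx":-0.22,"dy":0.298,"dz":1,"rz":0.005},{"grip":-1,"dx":-0.22,"dy":0.298,"dz":1,"rz":0.005},{"grip":-1,"dx":-0.22,"dy":0.298,"dz":1,"rz":0.005},{"grip":-1,"dx":-0.22,"dy":0.298,"dz":1,"rz":0.005},{"grip":-1,"dx":-0.22,"dy":0.298,"dz":1,"rz":0.005},{"grip":-1,"dx":-0.22,"dy":0.298,"dz":1,"rz":0.005},{"grip":-1,"dx":-0.22,"dy":0.298,"dz":1,"rz":0.005}]'
python3 - <<'E'
from plan import *
from bench import cams
import cv2
st()
rows((.5525,-.169,.126),45)
f=cams.grab_frame("side");np.savez("s1.npz",**f)
cv2.imwrite("pics/s1.png",cv2.resize(f["pixels"][100:260,230:430,::-1],None,fx=3.6,fy=3.6))
E
```

```text
t 1.77 j [ 27.3  -0.9 108.6 -39.1  95.3  31.5] grasp [0.4771 0.1254 0.2671] F [-0.2  1.7  0.9] open 0.0851 0.0
z [ 0.002 -0.706 -0.709] y [ 1.     0.005 -0.002]
d [-0.4378  0.2964  1.2317] r [ 0.0022 -0.0021  0.0047] rows>= 8.0 tcp [ 0.5525 -0.1822  0.1128]schema error: expected keys grip, dx, dy, dz, rx, ry, rz
```

View pics/s1.png

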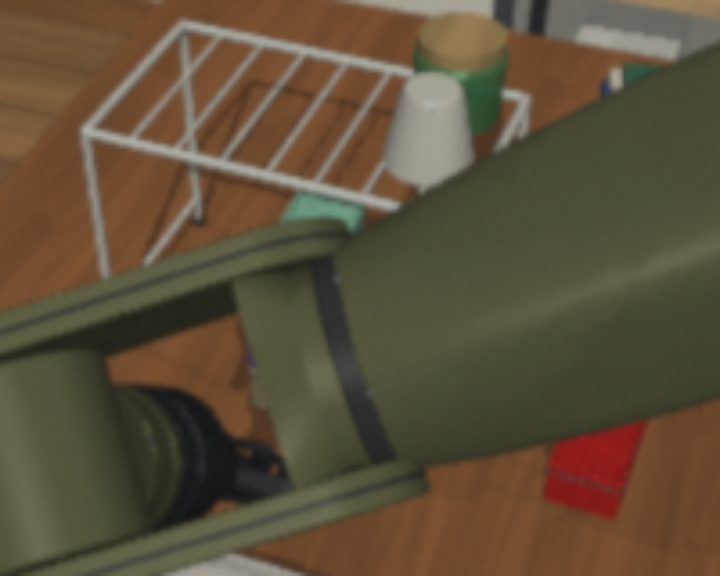

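The side view is partly blocked by the forearm. The shelf and mint box (325,212) are undisturbed, and the move was refused because it left out some keys. Resending with all of them.

```bash
python3 -m creep '[{"grip":-1,"dx":-0.22,"dy":0.298,"dz":1,"rx":0,"ry":0,"rz":0.005},{"grip":-1,"dx":-0.22,"dy":0.298,"dz":1,"rx":0,"ry":0,"rz":0.005},{"grip":-1,"dx":-0.22,"dy":0.298,"dz":1,"rx":0,"ry":0,"rz":0.005},{"grip":-1,"dx":-0.22,"dy":0.298,"dz":1,"rx":0,"ry":0,"rz":0.005},{"grip":-1,"dx":-0.22,"dy":0.298,"dz":1,"rx":0,"ry":0,"rz":0.005},{"grip":-1,"dx":-0.22,"dy":0.298,"dz":1,"rx":0,"ry":0,"rz":0.005},{"grip":-1,"dx":-0.22,"dy":0.298,"dz":1,"rx":0,"ry":0,"rz":0.005},{"grip":-1,"dx":-0.22,"dy":0.298,"dz":1,"rx":0,"ry":0,"rz":0.005},{"grip":-1,"dx":-0.22,"dy":0.298,"dz":1,"rx":0,"ry":0,"rz":0.005},{"grip":-1,"dx":-0.22,"dy":0.298,"dz":1,"rx":0,"ry":0,"rz":0.005},{"grip":-1,"dx":-0.22,"dy":0.298,"dz":1,"rx":0,"ry":0,"rz":0.005},{"grip":-1,"dx":-0.22,"dy":0.298,"dz":1,"rx":0,"ry":0,"rz":0.005}]'
python3 - <<'E'
from plan import *
from bench import cams
st()
rows((.5525,-.169,.126),45)
f=cams.grab_frame("top");np.savez("t1.npz",**f)
import cv2
cv2.imwrite("pics/t1.png",cv2.resize(f["pixels"][60:300,180:480,::-1],None,fx=2.4,fy=2.4))
E
```

```text
t: 2.82
tool_pos: [0.5536, -0.102, 0.1173]
ee_rot: [179.6, 44.9, 89.9]
force: [0.0, -0.1, -0.6]
opening: 0.0853
grip_force: 0.0
t 2.82 j [  4.    7.4 114.4 -48.4  70.3  26.2] grasp [ 0.5535 -0.0888  0.1305] F [ 0.  -0.1 -0.6] open 0.0853 0.0
z [ 0.006 -0.706 -0.709] y [1.    0.003 0.005]
d [-0.2146 -0.0054  0.2391] r [ 0.0055 -0.0021 -0.0013] rows>= 1.9 tcp [ 0.5525 -0.1822  0.1128]
```

View pics/t1.png

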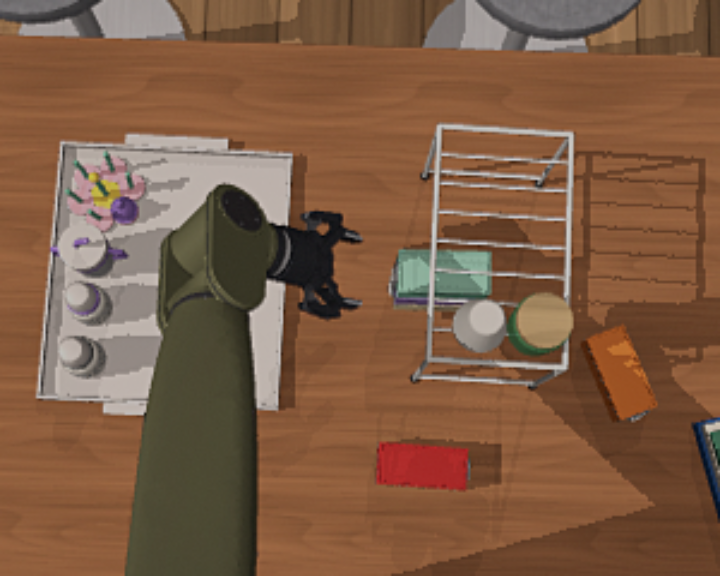

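The gripper is in front of the stack, with its fingers at about (340,265) and the mint lid at (445,272). Moving in and closing.

```bash
python3 -m creep '[{"grip":-1,"dx":-0.07,"dy":-0.002,"dz":0.08,"rx":0.005,"ry":-0.002,"rz":0},{"grip":-1,"dx":-0.14,"dy":-0.004,"dz":0.16,"rx":0.005,"ry":-0.002,"rz":0},{"grip":-1,"dx":-0.18,"dy":-0.005,"dz":0.2,"rx":0.005,"ry":-0.002,"rz":0},{"grip":-1,"dx":-0.215,"dy":-0.005,"dz":0.24,"rx":0.005,"ry":-0.002,"rz":0},{"grip":-1,"dx":-0.215,"dy":-0.005,"dz":0.24,"rx":0.005,"ry":-0.002,"rz":0},{"grip":-1,"dx":-0.215,"dy":-0.005,"dz":0.24,"rx":0.005,"ry":-0.002,"rz":0}]'
python3 -c "
from plan import *
st()
rows((.5525,-.169,.126),45)"
```

```text
t: 3.37
tool_pos: [0.5517, -0.184, 0.1118]
ee_rot: [-180.0, 45.0, 89.8]
force: [0.6, 0.5, 0.6]
opening: 0.0855
grip_force: 0.0
t 3.37 j [ -4.4   7.1 115.5 -51.1  64.9  21.8] grasp [ 0.5517 -0.1707  0.125 ] F [0.6 0.5 0.6] open 0.0855 0.0
z [-0.003 -0.707 -0.707] y [ 1.    -0.003 -0.   ]
d [ 0.0021  0.0033 -0.0078] r [-0.0024 -0.0001 -0.0023] rows>= 0.1 tcp [ 0.5525 -0.1822  0.1128]
```

```bash
python3 -m creep '[{"grip":1,"dx":0,"dy":0.003,"dz":0,"rx":0,"ry":0,"rz":0},{"grip":1,"dx":0,"dy":0.003,"dz":0,"rx":0,"ry":0,"rz":0},{"grip":1,"dx":0,"dy":0.003,"dz":0,"rx":0,"ry":0,"rz":0},{"grip":1,"dx":0,"dy":0.003,"dz":0,"rx":0,"ry":0,"rz":0},{"grip":1,"dx":0,"dy":0.003,"dz":0,"rx":0,"ry":0,"rz":0},{"grip":1,"dx":0,"dy":0.003,"dz":0,"rx":0,"ry":0,"rz":0},{"grip":1,"dx":0,"dy":0.003,"dz":0,"rx":0,"ry":0,"rz":0},{"grip":1,"dx":0,"dy":0.003,"dz":0,"rx":0,"ry":0,"rz":0}]'
python3 -c "
from plan import *
st()
g=telemetry.read_state()
rows((.552,-.169,.137),45)
rows((.552,-.17,.143),45)"
```

```text
t: 4.03
tool_pos: [0.5527, -0.1838, 0.1118]
ee_rot: [-180.0, 45.0, 89.9]
force: [0.5, 1.1, 2.2]
opening: 0.0592
grip_force: 64.8
t 4.03 j [ -4.4   7.2 115.3 -51.2  64.9  21.8] grasp [ 0.5527 -0.1706  0.125 ] F [0.5 1.1 2.2] open 0.0592 64.79096956551075
z [-0.002 -0.707 -0.707] y [ 1.    -0.002 -0.   ]
d [-0.0293 -0.0028 -0.0384] r [-0.0018  0.0002 -0.0015] rows>= 0.3 tcp [ 0.552  -0.1822  0.1238]
d [-0.0491 -0.0028 -0.0526] r [-0.0018  0.0002 -0.0015] rows>= 0.4 tcp [ 0.552  -0.1832  0.1298]
```

```bash
python3 -m creep '[{"grip":1,"dx":-0.01,"dy":0,"dz":-0.01,"rx":0,"ry":0,"rz":0},{"grip":1,"dx":-0.02,"dy":0,"dz":-0.02,"rx":0,"ry":0,"rz":0},{"grip":1,"dx":-0.03,"dy":0,"dz":-0.03,"rx":0,"ry":0,"rz":0},{"grip":1,"dx":-0.04,"dy":0,"dz":-0.04,"rx":0,"ry":0,"rz":0},{"grip":1,"dx":-0.05,"dy":0,"dz":-0.05,"rx":0,"ry":0,"rz":0},{"grip":1,"dx":-0.06,"dy":0,"dz":-0.06,"rx":0,"ry":0,"rz":0},{"grip":1,"dx":-0.06,"dy":0,"dz":-0.06,"rx":0,"ry":0,"rz":0},{"grip":1,"dx":-0.06,"dy":0,"dz":-0.06,"rx":0,"ry":0,"rz":0}]'
python3 - <<'E'
from plan import *
from bench import cams
from fit import *
st()
f=cams.grab_frame("top");np.savez("t2.npz",**f)
P=pts(f);H=hsv(f)
m=(H[...,0]>65)&(H[...,0]<95)&(H[...,1]>50)&(abs(P[...,0]-.55)<.05)&(P[...,1]<-.13)&(P[...,1]>-.3)&(P[...,2]>.13)&(P[...,2]<.19)
q=P[m];A=np.c_[q[:,1]+.21,np.ones(len(q))];print(len(q),np.linalg.lstsq(A,q[:,2],rcond=None)[0],q.min(0),q.max(0))
E
```

```text
t: 4.7
tool_pos: [0.5526, -0.184, 0.1331]
ee_rot: [-180.0, 45.0, 89.8]
force: [0.1, 0.4, -1.8]
opening: 0.0596
grip_force: 64.5
t 4.7 j [ -4.4   5.4 114.9 -50.4  66.3  19.9] grasp [ 0.5526 -0.1707  0.1463] F [ 0.1  0.4 -1.8] open 0.0596 64.48437161743641
z [-0.002 -0.707 -0.707] y [ 1.    -0.003 -0.   ]
550 [0.0164169 0.1648579] [ 0.52225501 -0.27877249  0.13134284] [ 0.58406696 -0.15020733  0.18042905]
```

```bash
python3 -m creep '[{"grip":1,"dx":0.04,"dy":0,"dz":-0.04,"rx":0,"ry":0,"rz":0},{"grip":1,"dx":0.1,"dy":0,"dz":-0.1,"rx":0,"ry":0,"rz":0},{"grip":1,"dx":0.16,"dy":0,"dz":-0.16,"rx":0,"ry":0,"rz":0},{"grip":1,"dx":0.22,"dy":0,"dz":-0.22,"rx":0,"ry":0,"rz":0},{"grip":1,"dx":0.28,"dy":0,"dz":-0.28,"rx":0,"ry":0,"rz":0},{"grip":1,"dx":0.34,"dy":0.03,"dz":-0.34,"rx":0,"ry":0,"rz":0},{"grip":1,"dx":0.368,"dy":0.08,"dz":-0.368,"rx":0,"ry":0,"rz":0},{"grip":1,"dx":0.368,"dy":0.16,"dz":-0.368,"rx":0,"ry":0,"rz":0},{"grip":1,"dx":0.368,"dy":0.24,"dz":-0.368,"rx":0,"ry":0,"rz":0},{"grip":1,"dx":0.368,"dy":0.32,"dz":-0.368,"rx":0,"ry":0,"rz":0},{"grip":1,"dx":0.368,"dy":0.4,"dz":-0.368,"rx":0,"ry":0,"rz":0},{"grip":1,"dx":0.368,"dy":0.47,"dz":-0.368,"rx":0,"ry":0,"rz":0},{"grip":1,"dx":0.368,"dy":0.52,"dz":-0.368,"rx":0,"ry":0,"rz":0},{"grip":1,"dx":0.368,"dy":0.55,"dz":-0.368,"rx":0,"ry":0,"rz":0},{"grip":1,"dx":0.368,"dy":0.55,"dz":-0.368,"rx":0,"ry":0,"rz":0}]'
python3 -c "
from plan import *
st()
rows((.690,-.041,.036),45)"
```

```text
t: 6.0
tool_pos: [0.6912, -0.0543, 0.1322]
ee_rot: [-179.9, 45.0, 89.9]
force: [-0.4, -0.7, -1.5]
opening: 0.059
grip_force: 65.0
t 6.0 j [  7.1  22.8  93.9 -46.2  76.3  24.1] grasp [ 0.6913 -0.0411  0.1454] F [-0.4 -0.7 -1.5] open 0.059 65.00630781054497
z [-0.003 -0.707 -0.707] y [ 1.    -0.003 -0.001]
d [ 0.3098 -0.0046  0.3091] r [-0.0025  0.0001 -0.0016] rows>= 2.6 tcp [ 0.69   -0.0542  0.0228]
```

```bash
python3 -m creep '[{"grip":1,"dx":0.06,"dy":0,"dz":0.06,"rx":0,"ry":0,"rz":0},{"grip":1,"dx":0.12,"dy":0,"dz":0.12,"rx":0,"ry":0,"rz":0},{"grip":1,"dx":0.18,"dy":0,"dz":0.18,"rx":0,"ry":0,"rz":0},{"grip":1,"dx":0.24,"dy":0,"dz":0.24,"rx":0,"ry":0,"rz":0},{"grip":1,"dx":0.28,"dy":0,"dz":0.28,"rx":0,"ry":0,"rz":0},{"grip":1,"dx":0.3,"dy":0,"dz":0.3,"rx":0,"ry":0,"rz":0},{"grip":1,"dx":0.31,"dy":0,"dz":0.31,"rx":0,"ry":0,"rz":0},{"grip":1,"dx":0.315,"dy":0,"dz":0.315,"rx":0,"ry":0,"rz":0},{"grip":1,"dx":0.318,"dy":0,"dz":0.318,"rx":0,"ry":0,"rz":0},{"grip":1,"dx":0.321,"dy":0,"dz":0.321,"rx":0,"ry":0,"rz":0},{"grip":1,"dx":0.321,"dy":0,"dz":0.321,"rx":0,"ry":0,"rz":0}]'
python3 -c "
from plan import *
st()"
```

```text
t: 6.92
tool_pos: [0.6909, -0.0542, 0.0202]
ee_rot: [179.9, 45.0, 89.8]
force: [0.1, 0.3, -3.0]
opening: 0.0595
grip_force: 65.1
t 6.92 j [  7.1  31.   95.1 -48.4  69.8  31.5] grasp [ 0.691  -0.0409  0.0335] F [ 0.1  0.3 -3. ] open 0.0595 65.106181204319
z [-0.001 -0.707 -0.707] y [ 1.    -0.003  0.001]
```

```bash
python3 -m creep '[{"grip":1,"dx":0.004,"dy":0,"dz":0.004,"rx":0,"ry":0,"rz":0},{"grip":1,"dx":0.007,"dy":0,"dz":0.007,"rx":0,"ry":0,"rz":0},{"grip":1,"dx":0.01,"dy":0,"dz":0.01,"rx":0,"ry":0,"rz":0},{"grip":1,"dx":0.012,"dy":0,"dz":0.012,"rx":0,"ry":0,"rz":0},{"grip":1,"dx":0.012,"dy":0,"dz":0.012,"rx":0,"ry":0,"rz":0},{"grip":1,"dx":0.012,"dy":0,"dz":0.012,"rx":0,"ry":0,"rz":0}]'
python3 -c "
from plan import *
st()"
```

```text
t: 7.42
tool_pos: [0.6905, -0.0543, 0.0159]
ee_rot: [-180.0, 45.1, 89.8]
force: [-2.3, 1.9, 4.6]
opening: 0.0595
grip_force: 65.4
t 7.42 j [  7.2  31.4  95.1 -48.5  69.7  31.8] grasp [ 0.6905 -0.041   0.0291] F [-2.3  1.9  4.6] open 0.0595 65.38948126137257
z [-0.002 -0.708 -0.706] y [ 1.    -0.003 -0.   ]
```

```bash
python3 -m creep '[{"grip":-1,"dx":0,"dy":0,"dz":0,"rx":0,"ry":0,"rz":0},{"grip":-1,"dx":0,"dy":0,"dz":0,"rx":0,"ry":0,"rz":0},{"grip":-1,"dx":0,"dy":0,"dz":0,"rx":0,"ry":0,"rz":0},{"grip":-1,"dx":0,"dy":0,"dz":0,"rx":0,"ry":0,"rz":0},{"grip":-1,"dx":0,"dy":0,"dz":0,"rx":0,"ry":0,"rz":0},{"grip":-1,"dx":0,"dy":0,"dz":0,"rx":0,"ry":0,"rz":0},{"grip":-1,"dx":0,"dy":0,"dz":-0.03,"rx":0,"ry":0,"rz":0},{"grip":-1,"dx":0,"dy":0,"dz":-0.1,"rx":0,"ry":0,"rz":0},{"grip":-1,"dx":0,"dy":0,"dz":-0.2,"rx":0,"ry":0,"rz":0},{"grip":-1,"dx":0,"dy":0,"dz":-0.3,"rx":0,"ry":0,"rz":0},{"grip":-1,"dx":0,"dy":0,"dz":-0.4,"rx":0,"ry":0,"rz":0},{"grip":-1,"dx":0,"dy":0,"dz":-0.4,"rx":0,"ry":0,"rz":0},{"grip":-1,"dx":0,"dy":0,"dz":-0.4,"rx":0,"ry":0,"rz":0}]'
python3 - <<'E'
from plan import *
from bench import cams
from fit import *
st()
rows((.5525,-.03,.10),45)
f=cams.grab_frame("top");np.savez("t3.npz",**f)
g=cams.grab_frame("side");np.savez("s3.npz",**g)
P=pts(f);H=hsv(f)
roi=(.4,.8,-.35,-.0)
print(lid(P,H,(65,95),.05,50,roi)); print(lid(P,H,(118,150),.098,30,roi))
im=np.hstack([cv2.resize(f["pixels"][100:280,190:450],(400,277)),cv2.resize(g["pixels"][80:280,200:440],(400,277))])
cv2.imwrite("pics/c3.png",im[:,:,::-1])
E
```

```text
t: 8.5
tool_pos: [0.692, 0.0185, 0.0884]
ee_rot: [179.7, 44.9, 89.7]
force: [-0.6, 0.0, -0.4]
opening: 0.0856
grip_force: 0.0
t 8.5 j [ 12.9  27.6  92.1 -44.9  77.5  30.1] grasp [0.6919 0.0317 0.1016] F [-0.6  0.  -0.4] open 0.0856 0.0
z [ 0.002 -0.706 -0.708] y [ 1.    -0.001  0.004]
d [-0.1719 -0.5577  0.1777] r [ 0.0022 -0.0009 -0.003 ] rows>= 3.7 tcp [ 0.5525 -0.0432  0.0868]
(np.int64(308), ((689.662841796875, -83.19426727294922), (60.57245635986328, 127.86404418945312), 0.25568559765815735), np.float64(0.04926656754373848))
(np.int64(491), ((553.2052001953125, -212.58010864257812), (58.99470901489258, 127.48918914794922), 1.4114227294921875), np.float64(0.09709839698922007))
```

View pics/c3.png

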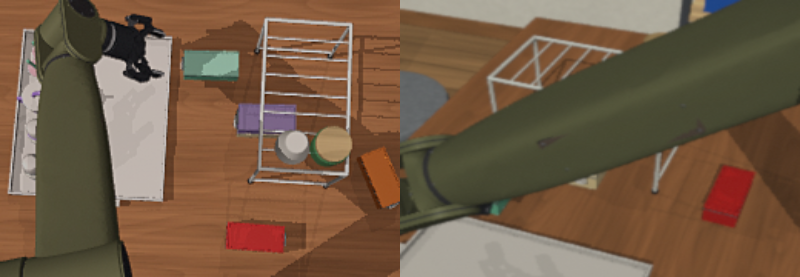

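Left (top view): the mint box is on the table at (212,65) and the lavender box is now on top of the stack at (268,118). Everything else is unmoved. Now the lavender.

```bash
python3 -m creep '[{"grip":-1,"dx":-0.06,"dy":-0.15,"dz":0.06,"rx":0,"ry":0,"rz":0},{"grip":-1,"dx":-0.12,"dy":-0.3,"dz":0.12,"rx":0,"ry":0,"rz":0},{"grip":-1,"dx":-0.17,"dy":-0.44,"dz":0.17,"rx":0,"ry":0,"rz":0},{"grip":-1,"dx":-0.17,"dy":-0.53,"dz":0.18,"rx":0,"ry":0,"rz":0},{"grip":-1,"dx":-0.17,"dy":-0.556,"dz":0.18,"rx":0,"ry":0,"rz":0},{"grip":-1,"dx":-0.17,"dy":-0.556,"dz":0.18,"rx":0,"ry":0,"rz":0}]'
python3 -c "
from plan import *
st()
rows((.553,-.08,.078),45,.7)
rows((.553,-.1705,.077),45,.7)"
```

```text
t: 9.1
tool_pos: [0.5488, -0.0459, 0.0824]
ee_rot: [-179.7, 45.0, 90.0]
force: [1.0, -0.4, 0.8]
opening: 0.0854
grip_force: 0.0
t 9.1 j [  9.8  11.7 113.6 -47.   72.2  32.1] grasp [ 0.5489 -0.0327  0.0957] F [ 1.  -0.4  0.8] open 0.0854 0.0
z [-0.006 -0.707 -0.707] y [ 1.    -0.004 -0.004]
d [-0.0838  0.0186  0.1837] r [-0.0136  0.0005 -0.0079] rows>= 1.2 tcp [ 0.5532 -0.0932  0.0648]
d [-0.3368  0.0199  0.4427] r [-0.0136  0.0005 -0.0079] rows>= 3.3 tcp [ 0.5532 -0.1837  0.0638]
```

```bash
python3 -m creep '[{"grip":-1,"dx":-0.03,"dy":0.018,"dz":0.1,"rx":-0.012,"ry":0,"rz":-0.008},{"grip":-1,"dx":-0.09,"dy":0.019,"dz":0.19,"rx":-0.012,"ry":0,"rz":-0.008},{"grip":-1,"dx":-0.16,"dy":0.019,"dz":0.265,"rx":-0.012,"ry":0,"rz":-0.008},{"grip":-1,"dx":-0.23,"dy":0.019,"dz":0.335,"rx":-0.012,"ry":0,"rz":-0.008},{"grip":-1,"dx":-0.29,"dy":0.019,"dz":0.395,"rx":-0.012,"ry":0,"rz":-0.008},{"grip":-1,"dx":-0.337,"dy":0.019,"dz":0.442,"rx":-0.012,"ry":0,"rz":-0.008},{"grip":-1,"dx":-0.337,"dy":0.019,"dz":0.442,"rx":-0.012,"ry":0,"rz":-0.008},{"grip":-1,"dx":-0.337,"dy":0.019,"dz":0.442,"rx":-0.012,"ry":0,"rz":-0.008},{"grip":-1,"dx":-0.337,"dy":0.019,"dz":0.442,"rx":-0.012,"ry":0,"rz":-0.008}]'
python3 -c "
from plan import *
st()
rows((.553,-.1705,.077),45,.7)"
```

```text
t: 9.85
tool_pos: [0.5566, -0.1824, 0.0653]
ee_rot: [179.8, 45.0, 90.5]
force: [0.4, -0.9, 0.2]
opening: 0.0854
grip_force: 0.0
t 9.85 j [ -4.3  11.5 115.9 -53.4  61.3  25.9] grasp [ 0.5564 -0.1692  0.0786] F [ 0.4 -0.9  0.2] open 0.0854 0.0
z [ 0.011 -0.707 -0.707] y [1.    0.012 0.003]
d [ 0.0008 -0.0137  0.008 ] r [ 0.0018 -0.0001 -0.0018] rows>= 0.1 tcp [ 0.5532 -0.1837  0.0638]
```

```bash
python3 -m creep '[{"grip":-1,"dx":0.001,"dy":-0.0135,"dz":0.008,"rx":0.002,"ry":0,"rz":-0.002},{"grip":-1,"dx":0.001,"dy":-0.0135,"dz":0.008,"rx":0.002,"ry":0,"rz":-0.002},{"grip":1,"dx":0.001,"dy":-0.0135,"dz":0.008,"rx":0.002,"ry":0,"rz":-0.002},{"grip":1,"dx":0.001,"dy":-0.0135,"dz":0.008,"rx":0.002,"ry":0,"rz":-0.002},{"grip":1,"dx":0.001,"dy":-0.0135,"dz":0.008,"rx":0.002,"ry":0,"rz":-0.002},{"grip":1,"dx":0.001,"dy":-0.0135,"dz":0.008,"rx":0.002,"ry":0,"rz":-0.002},{"grip":1,"dx":0.001,"dy":-0.0135,"dz":0.008,"rx":0.002,"ry":0,"rz":-0.002},{"grip":1,"dx":0.001,"dy":-0.0135,"dz":0.008,"rx":0.002,"ry":0,"rz":-0.002},{"grip":1,"dx":0.001,"dy":-0.0135,"dz":0.008,"rx":0.002,"ry":0,"rz":-0.002},{"grip":1,"dx":0.001,"dy":-0.0135,"dz":0.008,"rx":0.002,"ry":0,"rz":-0.002}]'
python3 -c "
from plan import *
st()"
```

```text
t: 10.68
tool_pos: [0.5524, -0.184, 0.0639]
ee_rot: [-180.0, 45.0, 90.7]
force: [0.5, 1.5, 0.2]
opening: 0.0592
grip_force: 64.4
t 10.68 j [ -4.5  11.2 116.4 -53.5  61.2  25.8] grasp [ 0.5522 -0.1708  0.0771] F [0.5 1.5 0.2] open 0.0592 64.37331140041351
z [ 0.008 -0.707 -0.707] y [ 1.     0.012 -0.   ]
```

```bash
python3 -m creep '[{"grip":1,"dx":-0.01,"dy":0,"dz":-0.01,"rx":0,"ry":0,"rz":0},{"grip":1,"dx":-0.02,"dy":0,"dz":-0.02,"rx":0,"ry":0,"rz":0},{"grip":1,"dx":-0.03,"dy":0,"dz":-0.03,"rx":0,"ry":0,"rz":0},{"grip":1,"dx":-0.04,"dy":0,"dz":-0.04,"rx":0,"ry":0,"rz":0},{"grip":1,"dx":-0.05,"dy":0,"dz":-0.05,"rx":0,"ry":0,"rz":0},{"grip":1,"dx":-0.06,"dy":0,"dz":-0.06,"rx":0,"ry":0,"rz":0},{"grip":1,"dx":-0.06,"dy":0,"dz":-0.06,"rx":0,"ry":0,"rz":0},{"grip":1,"dx":-0.06,"dy":0,"dz":-0.06,"rx":0,"ry":0,"rz":0}]'
python3 -c "
from plan import *
st()
rows((.552,-.02,.14),45,0)"
```

```text
t: 11.35
tool_pos: [0.5524, -0.184, 0.0854]
ee_rot: [-180.0, 45.0, 90.7]
force: [-0.7, 0.3, -0.9]
opening: 0.0594
grip_force: 64.4
t 11.35 j [ -4.5   9.2 116.2 -52.5  62.5  23.8] grasp [ 0.5523 -0.1708  0.0986] F [-0.7  0.3 -0.9] open 0.0594 64.43939790129662
z [ 0.008 -0.707 -0.707] y [ 1.     0.012 -0.   ]
d [ 0.3093  0.0054 -0.5437] r [0.008  0.0001 0.0081] rows>= 3.8 tcp [ 0.552  -0.0332  0.1268]
```

```bash
python3 -m creep '[{"grip":1,"dx":0.04,"dy":0,"dz":-0.04,"rx":0,"ry":0,"rz":0},{"grip":1,"dx":0.1,"dy":0,"dz":-0.1,"rx":0,"ry":0,"rz":0},{"grip":1,"dx":0.16,"dy":0,"dz":-0.16,"rx":0,"ry":0,"rz":0},{"grip":1,"dx":0.22,"dy":0,"dz":-0.22,"rx":0,"ry":0,"rz":0},{"grip":1,"dx":0.28,"dy":0,"dz":-0.28,"rx":0,"ry":0,"rz":0},{"grip":1,"dx":0.34,"dy":0,"dz":-0.35,"rx":0,"ry":0,"rz":0},{"grip":1,"dx":0.34,"dy":0,"dz":-0.43,"rx":0,"ry":0,"rz":0},{"grip":1,"dx":0.33,"dy":0.005,"dz":-0.5,"rx":0,"ry":0,"rz":0},{"grip":1,"dx":0.31,"dy":0.005,"dz":-0.54,"rx":0,"ry":0,"rz":0},{"grip":1,"dx":0.31,"dy":0.005,"dz":-0.54,"rx":0,"ry":0,"rz":0},{"grip":1,"dx":0.31,"dy":0.005,"dz":-0.54,"rx":0,"ry":0,"rz":0}]'
python3 -c "
from plan import *
st()
rows((.525,.11,.12),45,90,.5)
rows((.525,.11,.12),45,90)
rows((.50,.08,.12),45,60)
"
```

```text
t: 12.27
tool_pos: [0.5521, -0.0338, 0.1261]
ee_rot: [179.9, 45.0, 90.6]
force: [-0.5, -0.7, -0.6]
opening: 0.0591
grip_force: 64.8
t 12.27 j [ 10.9   8.3 112.5 -46.   75.3  29.1] grasp [ 0.5519 -0.0206  0.1393] F [-0.5 -0.7 -0.6] open 0.0591 64.79656599462032
z [ 0.009 -0.707 -0.707] y [1.    0.012 0.001]
d [ 0.4358 -0.0644 -0.3264] r [-5.261e-01  2.000e-04 -5.265e-01] rows>= 6.2 tcp [0.5344 0.1007 0.1068]
d [ 0.462  -0.0487 -0.3525] r [-1.0521e+00  4.0000e-04 -1.0530e+00] rows>= 12.5 tcp [0.5382 0.11   0.1068]
d [ 0.3593 -0.1575 -0.2499] r [-6.985e-01  2.000e-04 -6.995e-01] rows>= 8.3 tcp [0.5115 0.0734 0.1068]
```

```bash
python3 -c "
from plan import *
rows((.524,.117,.14),45,80)"
```

```text
d [ 0.4187 -0.0532 -0.4224] r [-9.343e-01  3.000e-04 -9.352e-01] rows>= 11.1 tcp [0.537  0.1147 0.1268]
```

```bash
python3 -m creep '[{"grip":1,"dx":0.04,"dy":0,"dz":-0.04,"rx":-0.05,"ry":0,"rz":-0.05},{"grip":1,"dx":0.08,"dy":-0.01,"dz":-0.08,"rx":-0.12,"ry":0,"rz":-0.12},{"grip":1,"dx":0.12,"dy":-0.02,"dz":-0.12,"rx":-0.2,"ry":0,"rz":-0.2},{"grip":1,"dx":0.16,"dy":-0.02,"dz":-0.16,"rx":-0.28,"ry":0,"rz":-0.28},{"grip":1,"dx":0.2,"dy":-0.03,"dz":-0.2,"rx":-0.36,"ry":0,"rz":-0.36},{"grip":1,"dx":0.24,"dy":-0.03,"dz":-0.24,"rx":-0.44,"ry":0,"rz":-0.44},{"grip":1,"dx":0.28,"dy":-0.04,"dz":-0.28,"rx":-0.52,"ry":0,"rz":-0.52},{"grip":1,"dx":0.32,"dy":-0.04,"dz":-0.32,"rx":-0.6,"ry":0,"rz":-0.6},{"grip":1,"dx":0.35,"dy":-0.05,"dz":-0.35,"rx":-0.68,"ry":0,"rz":-0.68},{"grip":1,"dx":0.38,"dy":-0.05,"dz":-0.38,"rx":-0.76,"ry":0,"rz":-0.76},{"grip":1,"dx":0.4,"dy":-0.05,"dz":-0.4,"rx":-0.84,"ry":0,"rz":-0.84},{"grip":1,"dx":0.42,"dy":-0.053,"dz":-0.42,"rx":-0.9,"ry":0,"rz":-0.9},{"grip":1,"dx":0.42,"dy":-0.053,"dz":-0.422,"rx":-0.935,"ry":0,"rz":-0.935},{"grip":1,"dx":0.42,"dy":-0.053,"dz":-0.422,"rx":-0.935,"ry":0,"rz":-0.935},{"grip":1,"dx":0.42,"dy":-0.053,"dz":-0.422,"rx":-0.935,"ry":0,"rz":-0.935}]'
python3 - <<'E'
from plan import *
st()
rows((.524,.117,.044),45,80)
rows((.524,.117,.034),45,80)
from bench import cams
import cv2
f=cams.grab_frame("top");np.savez("t4.npz",**f)
g=cams.grab_frame("side")
im=np.hstack([cv2.resize(f["pixels"][100:280,190:450],(400,277)),cv2.resize(g["pixels"][180:400,130:400],(400,326))[:277]])
cv2.imwrite("pics/c4.png",im[:,:,::-1])
E
```

```text
t: 13.52
tool_pos: [0.5359, 0.1134, 0.1247]
ee_rot: [-179.9, 44.9, 169.9]
force: [0.3, 0.3, -1.7]
opening: 0.0599
grip_force: 65.0
t 13.52 j [ 15.  -18.9 137.5 -43.6  25.9 -31. ] grasp [0.523  0.1157 0.138 ] F [ 0.3  0.3 -1.7] open 0.0599 65.04279412329197
z [ 0.694 -0.126 -0.709] y [ 0.177  0.984 -0.001]
d [0.2627 0.0064 0.2686] r [-0.0031 -0.0023 -0.0015] rows>= 2.3 tcp [0.537  0.1147 0.0308]
d [0.2909 0.0065 0.297 ] r [-0.0031 -0.0023 -0.0015] rows>= 2.5 tcp [0.537  0.1147 0.0208]
```

View pics/c4.png

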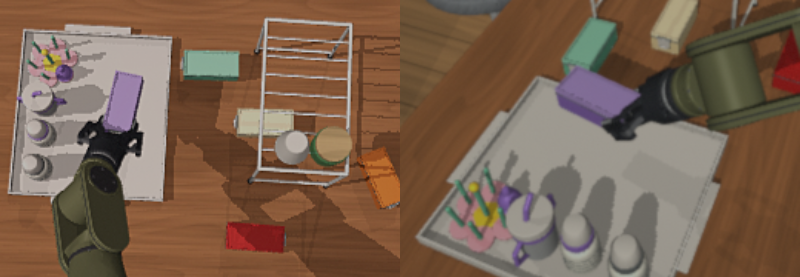

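Top view: the lavender box is held level over the tray's empty half at (125,100), and the cream box is still in place at (265,122). Joint 5 is near its limit, so I'll turn back to about 60° yaw before lowering.

```bash
python3 -c "
from plan import *
rows((.56,.115,.14),45,60)"
```

```text
d [-0.1047  0.001   0.0958] r [ 0.2338 -0.0015  0.2356] rows>= 2.8 tcp [0.5715 0.1084 0.1268]
```

```bash
python3 -m creep '[{"grip":1,"dx":-0.03,"dy":0,"dz":0.03,"rx":0.06,"ry":0,"rz":0.06},{"grip":1,"dx":-0.06,"dy":0,"dz":0.06,"rx":0.12,"ry":0,"rz":0.12},{"grip":1,"dx":-0.09,"dy":0,"dz":0.08,"rx":0.18,"ry":0,"rz":0.18},{"grip":1,"dx":-0.105,"dy":0,"dz":0.096,"rx":0.234,"ry":-0.001,"rz":0.235},{"grip":1,"dx":-0.105,"dy":0,"dz":0.096,"rx":0.234,"ry":-0.001,"rz":0.235},{"grip":1,"dx":-0.105,"dy":0,"dz":0.096,"rx":0.234,"ry":-0.001,"rz":0.235}]'
python3 -c "
from plan import *
st()
rows((.56,.115,.07),45,60)"
```

```text
t: 14.12
tool_pos: [0.5721, 0.1097, 0.127]
ee_rot: [-180.0, 45.0, 150.3]
force: [-0.7, -0.6, -1.5]
opening: 0.0593
grip_force: 65.2
t 14.12 j [ 20.3  -7.  127.8 -55.3  41.2  -2.5] grasp [0.5606 0.1162 0.1402] F [-0.7 -0.6 -1.5] open 0.0593 65.24125523865223
z [ 0.614 -0.351 -0.707] y [ 0.496  0.868 -0.001]
d [ 0.1982 -0.0055  0.1988] r [ 0.0028 -0.0004  0.0035] rows>= 1.7 tcp [0.5715 0.1084 0.0568]
```

```bash
python3 -m creep '[{"grip":1,"dx":0.04,"dy":0,"dz":0.04,"rx":0,"ry":0,"rz":0},{"grip":1,"dx":0.09,"dy":0,"dz":0.09,"rx":0,"ry":0,"rz":0},{"grip":1,"dx":0.14,"dy":0,"dz":0.14,"rx":0,"ry":0,"rz":0},{"grip":1,"dx":0.19,"dy":0,"dz":0.19,"rx":0,"ry":0,"rz":0},{"grip":1,"dx":0.23,"dy":0,"dz":0.23,"rx":0,"ry":0,"rz":0},{"grip":1,"dx":0.26,"dy":0,"dz":0.26,"rx":0,"ry":0,"rz":0},{"grip":1,"dx":0.275,"dy":0,"dz":0.275,"rx":0,"ry":0,"rz":0},{"grip":1,"dx":0.283,"dy":0,"dz":0.283,"rx":0,"ry":0,"rz":0},{"grip":1,"dx":0.283,"dy":0,"dz":0.283,"rx":0,"ry":0,"rz":0},{"grip":1,"dx":0.283,"dy":0,"dz":0.283,"rx":0,"ry":0,"rz":0}]'
python3 -c "
from plan import *
st()"
```

```text
t: 14.95
tool_pos: [0.572, 0.1088, 0.0281]
ee_rot: [179.9, 45.0, 150.1]
force: [-0.0, 0.3, -0.8]
opening: 0.0591
grip_force: 65.3
t 14.95 j [ 20.2   4.1 129.2 -69.6  35.4  15.7] grasp [0.5605 0.1154 0.0413] F [-0.   0.3 -0.8] open 0.0591 65.31797714531422
z [ 0.614 -0.352 -0.707] y [0.498 0.867 0.001]
```

```bash
python3 -m creep '[{"grip":1,"dx":0.004,"dy":0,"dz":0.004,"rx":0,"ry":0,"rz":0},{"grip":1,"dx":0.008,"dy":0,"dz":0.008,"rx":0,"ry":0,"rz":0},{"grip":1,"dx":0.012,"dy":0,"dz":0.012,"rx":0,"ry":0,"rz":0},{"grip":1,"dx":0.016,"dy":0,"dz":0.016,"rx":0,"ry":0,"rz":0},{"grip":1,"dx":0.019,"dy":0,"dz":0.019,"rx":0,"ry":0,"rz":0},{"grip":1,"dx":0.021,"dy":0,"dz":0.021,"rx":0,"ry":0,"rz":0},{"grip":1,"dx":0.021,"dy":0,"dz":0.021,"rx":0,"ry":0,"rz":0},{"grip":1,"dx":0.021,"dy":0,"dz":0.021,"rx":0,"ry":0,"rz":0}]'
python3 -c "
from plan import *
st()"
```

```text
t: 15.62
tool_pos: [0.5724, 0.1088, 0.0209]
ee_rot: [180.0, 45.1, 150.1]
force: [-1.3, -1.4, 4.8]
opening: 0.0592
grip_force: 65.9
t 15.62 j [ 20.3   5.1 129.2 -70.9  35.1  17.3] grasp [0.5609 0.1154 0.0341] F [-1.3 -1.4  4.8] open 0.0592 65.93881331384182
z [ 0.614 -0.353 -0.706] y [0.498 0.867 0.   ]
```

Contact on the tray floor. Release and back off along the tool axis.

```bash
python3 -m creep '[{"grip":-1,"dx":0,"dy":0,"dz":0,"rx":0,"ry":0,"rz":0},{"grip":-1,"dx":0,"dy":0,"dz":0,"rx":0,"ry":0,"rz":0},{"grip":-1,"dx":0,"dy":0,"dz":0,"rx":0,"ry":0,"rz":0},{"grip":-1,"dx":0,"dy":0,"dz":0,"rx":0,"ry":0,"rz":0},{"grip":-1,"dx":0,"dy":0,"dz":0,"rx":0,"ry":0,"rz":0},{"grip":-1,"dx":0,"dy":0,"dz":0,"rx":0,"ry":0,"rz":0},{"grip":-1,"dx":0,"dy":0,"dz":-0.03,"rx":0,"ry":0,"rz":0},{"grip":-1,"dx":0,"dy":0,"dz":-0.1,"rx":0,"ry":0,"rz":0},{"grip":-1,"dx":-0.03,"dy":0,"dz":-0.2,"rx":0,"ry":0,"rz":0},{"grip":-1,"dx":-0.1,"dy":0,"dz":-0.3,"rx":0,"ry":0,"rz":0},{"grip":-1,"dx":-0.2,"dy":0,"dz":-0.4,"rx":0,"ry":0,"rz":0},{"grip":-1,"dx":-0.3,"dy":0,"dz":-0.45,"rx":0,"ry":0,"rz":0},{"grip":-1,"dx":-0.3,"dy":0,"dz":-0.45,"rx":0,"ry":0,"rz":0},{"grip":-1,"dx":-0.3,"dy":0,"dz":-0.45,"rx":0,"ry":0,"rz":0}]'
python3 - <<'E'
from plan import *
from bench import cams
from fit import *
st()
rows((.69,.05,.19),45,0)
f=cams.grab_frame("top");np.savez("t5.npz",**f);g=cams.grab_frame("side");np.savez("s5.npz",**g)
P=pts(f);H=hsv(f)
print("mint",lid(P,H,(65,95),.05,50,(.4,.8,-.35,0))); print("lav",lid(P,H,(118,150),.054,50,(.4,.8,0,.22)))
for nm,ff in(("top",f),("side",g)):
    P=pts(ff);H=hsv(ff)
    print("cream",nm,lid(P,H,(15,35),.05,20,(.5,.61,-.3,-.13)))
E
```

```text
t: 16.78
tool_pos: [0.5499, 0.1226, 0.1559]
ee_rot: [179.6, 45.2, 149.8]
force: [0.6, -0.3, -0.7]
opening: 0.0856
grip_force: 0.0
t 16.78 j [ 23.  -11.7 128.7 -52.5  45.2  -4.4] grasp [0.5383 0.1292 0.1691] F [ 0.6 -0.3 -0.7] open 0.0856 0.0
z [ 0.617 -0.35  -0.705] y [0.498 0.867 0.005]
d [-0.5224 -0.0181  0.4073] r [7.127e-01 4.000e-04 7.042e-01] rows>= 8.4 tcp [0.69   0.0368 0.1768]
mint (np.int64(302), ((690.0615234375, -83.10709381103516), (61.64455032348633, 127.74897766113281), 1.2202372550964355), np.float64(0.04928175320978978))
lav (np.int64(521), ((598.8125, 93.54740905761719), (60.980953216552734, 129.91773986816406), 60.42009353637695), np.float64(0.053526179432814125))
cream top (np.int64(442), ((552.18896484375, -214.03317260742188), (60.311370849609375, 130.91209411621094), 1.827136516571045), np.float64(0.04916060559859259))
cream side (np.int64(585), ((552.0529174804688, -213.58773803710938), (138.01866149902344, 60.988258361816406), 89.78433990478516), np.float64(0.04956009226909841))
```

Run:
```python
from fit import *
def edges(f,hue,sat,z,c):
    P=pts(f);H=hsv(f)
    m=(H[...,0]>hue[0])&(H[...,0]<hue[1])&(H[...,1]>sat)&(abs(P[...,2]-z)<.006)&(abs(P[...,0]-c[0])<.045)&(abs(P[...,1]-c[1])<.08)
    q=P[m];ys=np.arange(c[1]-.06,c[1]+.06,.004);A=[]
    for y in ys:
        s=q[abs(q[:,1]-y)<.004]
        if len(s)>12 and np.ptp(s[:,0])>.053: A.append((y,s[:,0].min(),s[:,0].max()))
    A=np.array(A);l=np.polyfit(A[:,0]-c[1],A[:,1],1);r=np.polyfit(A[:,0]-c[1],A[:,2],1)
    B=[]
    for x in np.arange(c[0]-.024,c[0]+.025,.004):
        s=q[abs(q[:,0]-x)<.003]; B.append((s[:,1].min(),s[:,1].max()))
    B=np.median(B,0)
    print(len(A),"yaw",np.degrees([-l[0],-r[0]]).round(2),"xc",((l[1]+r[1])/2).round(4),"w",(r[1]-l[1]).round(4),"y",B.round(4),B.mean().round(4))
for n in("t5.npz","s5.npz"):
    f=load(n);print(n)
    edges(f,(15,35),20,.05,(.552,-.214))
    try: edges(f,(65,95),50,.05,(.69,-.083))
    except Exception as e: print(e)
for n,z in(("t0",.146),("s0",.146),("t3",.05)):
    n={"t0":"top0.npz","s0":"side0.npz","t3":"t3.npz"}[n];f=load(n);print(n)
    edges(f,(65,95),50,z,(.553,-.213) if z>.1 else (.69,-.083))
```

```text
t5.npz
24 yaw [0.55 1.65] xc 0.5524 w 0.0585 y [-0.2783 -0.1492] -0.2138
30 yaw [ 0.39 -0.66] xc 0.6895 w 0.0577 y [-0.1467 -0.0226] -0.0846
s5.npz
31 yaw [0.27 0.02] xc 0.5519 w 0.0587 y [-0.2792 -0.1473] -0.2132
30 yaw [ 0.55 -0.06] xc 0.6889 w 0.0583 y [-0.1477 -0.019 ] -0.0833
top0.npz
28 yaw [-0.15  0.75] xc 0.5528 w 0.0574 y [-0.2752 -0.1497] -0.2124
side0.npz
31 yaw [0.5  0.13] xc 0.5525 w 0.0578 y [-0.2756 -0.1478] -0.2117
t3.npz
19 yaw [0.23 0.34] xc 0.69 w 0.0576 y [-0.1468 -0.0226] -0.0847
```

```bash
python3 -m creep '[{"grip":-1,"dx":-0.06,"dy":0,"dz":0.04,"rx":0.08,"ry":0,"rz":0.08},{"grip":-1,"dx":-0.12,"dy":0,"dz":0.09,"rx":0.16,"ry":0,"rz":0.16},{"grip":-1,"dx":-0.18,"dy":0,"dz":0.13,"rx":0.24,"ry":0,"rz":0.24},{"grip":-1,"dx":-0.24,"dy":0,"dz":0.18,"rx":0.32,"ry":0,"rz":0.32},{"grip":-1,"dx":-0.3,"dy":0,"dz":0.23,"rx":0.4,"ry":0,"rz":0.4},{"grip":-1,"dx":-0.36,"dy":-0.01,"dz":0.27,"rx":0.48,"ry":0,"rz":0.48},{"grip":-1,"dx":-0.42,"dy":-0.01,"dz":0.32,"rx":0.56,"ry":0,"rz":0.56},{"grip":-1,"dx":-0.48,"dy":-0.01,"dz":0.36,"rx":0.64,"ry":0,"rz":0.64},{"grip":-1,"dx":-0.522,"dy":-0.018,"dz":0.407,"rx":0.71,"ry":0,"rz":0.705},{"grip":-1,"dx":-0.522,"dy":-0.018,"dz":0.407,"rx":0.71,"ry":0,"rz":0.705},{"grip":-1,"dx":-0.522,"dy":-0.018,"dz":0.407,"rx":0.71,"ry":0,"rz":0.705},{"grip":-1,"dx":-0.522,"dy":-0.018,"dz":0.407,"rx":0.71,"ry":0,"rz":0.705}]'
python3 -c "
from plan import *
st()
rows((.6905,.0317,.1016),45,-.2)
rows((.6905,-.041,.0292),45,-.2)"
```

```text
t: 17.88
tool_pos: [0.6875, 0.0362, 0.1705]
ee_rot: [-179.4, 45.1, 90.5]
force: [-0.6, -0.2, -0.7]
opening: 0.0854
grip_force: 0.0
t 17.88 j [ 14.4  22.8  89.9 -43.6  83.9  25.6] grasp [0.6876 0.0495 0.1837] F [-0.6 -0.2 -0.7] open 0.0854 0.0
z [-0.003 -0.709 -0.705] y [ 1.     0.002 -0.007]
d [0.1826 0.0138 0.282 ] r [-0.0007  0.0022  0.0085] rows>= 2.0 tcp [0.6905 0.0185 0.0884]
d [0.1826 0.0151 0.6924] r [-0.0007  0.0022  0.0085] rows>= 4.3 tcp [ 0.6905 -0.0542  0.016 ]
```

```bash
python3 -m creep '[{"grip":-1,"dx":0.09,"dy":0.008,"dz":0.1,"rx":0,"ry":0.002,"rz":0.008},{"grip":-1,"dx":0.16,"dy":0.014,"dz":0.2,"rx":0,"ry":0.002,"rz":0.008},{"grip":-1,"dx":0.182,"dy":0.014,"dz":0.28,"rx":0,"ry":0.002,"rz":0.008},{"grip":-1,"dx":0.182,"dy":0.014,"dz":0.3,"rx":0,"ry":0.002,"rz":0.008},{"grip":-1,"dx":0.182,"dy":0.014,"dz":0.36,"rx":0,"ry":0.002,"rz":0.008},{"grip":-1,"dx":0.182,"dy":0.014,"dz":0.44,"rx":0,"ry":0.002,"rz":0.008},{"grip":-1,"dx":0.182,"dy":0.014,"dz":0.52,"rx":0,"ry":0.002,"rz":0.008},{"grip":-1,"dx":0.182,"dy":0.014,"dz":0.6,"rx":0,"ry":0.002,"rz":0.008},{"grip":-1,"dx":0.182,"dy":0.014,"dz":0.65,"rx":0,"ry":0.002,"rz":0.008},{"grip":-1,"dx":0.182,"dy":0.014,"dz":0.68,"rx":0,"ry":0.002,"rz":0.008},{"grip":-1,"dx":0.182,"dy":0.014,"dz":0.69,"rx":0,"ry":0.002,"rz":0.008},{"grip":-1,"dx":0.182,"dy":0.014,"dz":0.69,"rx":0,"ry":0.002,"rz":0.008},{"grip":-1,"dx":0.182,"dy":0.014,"dz":0.69,"rx":0,"ry":0.002,"rz":0.008}]'
python3 -c "
from plan import *
st()
rows((.6905,-.041,.0295),45,-.2)"
```

```text
t: 18.97
tool_pos: [0.6928, -0.0533, 0.02]
ee_rot: [179.6, 45.0, 89.5]
force: [0.4, 0.1, -0.1]
opening: 0.0855
grip_force: 0.0
t 18.97 j [  7.2  31.2  94.9 -48.4  69.8  31.7] grasp [ 0.6928 -0.0401  0.0333] F [ 0.4  0.1 -0.1] open 0.0855 0.0
z [ 0.001 -0.707 -0.708] y [ 1.    -0.004  0.005]
d [ 0.0079 -0.0094  0.0132] r [ 0.0031 -0.0006 -0.0036] rows>= 0.1 tcp [ 0.6905 -0.0542  0.0163]
```

```bash
python3 -m creep '[{"grip":-1,"dx":0.008,"dy":-0.009,"dz":0.013,"rx":0.003,"ry":0,"rz":-0.003},{"grip":-1,"dx":0.008,"dy":-0.009,"dz":0.013,"rx":0.003,"ry":0,"rz":-0.003},{"grip":-1,"dx":0.008,"dy":-0.009,"dz":0.013,"rx":0.003,"ry":0,"rz":-0.003},{"grip":1,"dx":0.008,"dy":-0.009,"dz":0.013,"rx":0.003,"ry":0,"rz":-0.003},{"grip":1,"dx":0.008,"dy":-0.009,"dz":0.013,"rx":0.003,"ry":0,"rz":-0.003},{"grip":1,"dx":0.008,"dy":-0.009,"dz":0.013,"rx":0.003,"ry":0,"rz":-0.003},{"grip":1,"dx":0.008,"dy":-0.009,"dz":0.013,"rx":0.003,"ry":0,"rz":-0.003},{"grip":1,"dx":0.008,"dy":-0.009,"dz":0.013,"rx":0.003,"ry":0,"rz":-0.003},{"grip":1,"dx":0.008,"dy":-0.009,"dz":0.013,"rx":0.003,"ry":0,"rz":-0.003},{"grip":1,"dx":0.008,"dy":-0.009,"dz":0.013,"rx":0.003,"ry":0,"rz":-0.003},{"grip":1,"dx":0.008,"dy":-0.009,"dz":0.013,"rx":0.003,"ry":0,"rz":-0.003}]'
python3 -c "
from plan import *
st()
rows((.6905,-.041,.105),45,0)"
```

```text
t: 19.88
tool_pos: [0.6903, -0.0545, 0.0156]
ee_rot: [-180.0, 45.0, 89.8]
force: [0.3, 2.0, 2.0]
opening: 0.0594
grip_force: 64.6
t 19.88 j [  7.1  31.4  95.1 -48.4  69.6  31.7] grasp [ 0.6903 -0.0413  0.0289] F [0.3 2.  2. ] open 0.0594 64.61702182888985
z [-0.003 -0.707 -0.708] y [ 1.    -0.004 -0.   ]
d [-0.2145  0.0008 -0.2162] r [-0.0028 -0.0006 -0.0025] rows>= 1.8 tcp [ 0.6905 -0.0542  0.0918]
```

```bash
python3 -m creep '[{"grip":1,"dx":-0.02,"dy":0,"dz":-0.02,"rx":0,"ry":0,"rz":0},{"grip":1,"dx":-0.06,"dy":0,"dz":-0.06,"rx":0,"ry":0,"rz":0},{"grip":1,"dx":-0.11,"dy":0,"dz":-0.11,"rx":0,"ry":0,"rz":0},{"grip":1,"dx":-0.16,"dy":0,"dz":-0.16,"rx":0,"ry":0,"rz":0},{"grip":1,"dx":-0.2,"dy":-0.02,"dz":-0.2,"rx":0,"ry":0,"rz":0},{"grip":1,"dx":-0.205,"dy":-0.08,"dz":-0.205,"rx":0,"ry":0,"rz":0},{"grip":1,"dx":-0.205,"dy":-0.16,"dz":-0.205,"rx":0,"ry":0,"rz":0},{"grip":1,"dx":-0.205,"dy":-0.24,"dz":-0.205,"rx":0,"ry":0,"rz":0},{"grip":1,"dx":-0.205,"dy":-0.32,"dz":-0.205,"rx":0,"ry":0,"rz":0},{"grip":1,"dx":-0.205,"dy":-0.4,"dz":-0.205,"rx":0,"ry":0,"rz":0},{"grip":1,"dx":-0.205,"dy":-0.47,"dz":-0.205,"rx":0,"ry":0,"rz":0},{"grip":1,"dx":-0.205,"dy":-0.52,"dz":-0.205,"rx":0,"ry":0,"rz":0},{"grip":1,"dx":-0.205,"dy":-0.551,"dz":-0.205,"rx":0,"ry":0,"rz":0},{"grip":1,"dx":-0.205,"dy":-0.551,"dz":-0.205,"rx":0,"ry":0,"rz":0},{"grip":1,"dx":-0.205,"dy":-0.551,"dz":-0.205,"rx":0,"ry":0,"rz":0}]'
python3 -c "
from plan import *
st()
rows((.5526,-.1713,.100),45,.3)"
```

```text
t: 21.13
tool_pos: [0.553, -0.054, 0.0892]
ee_rot: [179.9, 45.0, 89.7]
force: [0.1, 0.3, -1.8]
opening: 0.0593
grip_force: 64.8
t 21.13 j [  8.9  11.2 113.4 -47.2  71.9  31.3] grasp [ 0.553  -0.0408  0.1025] F [ 0.1  0.3 -1.8] open 0.0593 64.83216181397438
z [-0.002 -0.707 -0.708] y [ 1.    -0.004  0.001]
d [-0.3625  0.0009  0.3758] r [-0.0054 -0.0008 -0.007 ] rows>= 3.1 tcp [ 0.5527 -0.1845  0.0868]
```

```bash
python3 -m creep '[{"grip":1,"dx":-0.04,"dy":0,"dz":0.04,"rx":-0.005,"ry":0,"rz":-0.007},{"grip":1,"dx":-0.1,"dy":0,"dz":0.1,"rx":-0.005,"ry":0,"rz":-0.007},{"grip":1,"dx":-0.16,"dy":0,"dz":0.16,"rx":-0.005,"ry":0,"rz":-0.007},{"grip":1,"dx":-0.22,"dy":0.001,"dz":0.23,"rx":-0.005,"ry":0,"rz":-0.007},{"grip":1,"dx":-0.28,"dy":0.001,"dz":0.29,"rx":-0.005,"ry":0,"rz":-0.007},{"grip":1,"dx":-0.33,"dy":0.001,"dz":0.34,"rx":-0.005,"ry":0,"rz":-0.007},{"grip":1,"dx":-0.36,"dy":0.001,"dz":0.37,"rx":-0.005,"ry":0,"rz":-0.007},{"grip":1,"dx":-0.3625,"dy":0.001,"dz":0.376,"rx":-0.005,"ry":0,"rz":-0.007},{"grip":1,"dx":-0.3625,"dy":0.001,"dz":0.376,"rx":-0.005,"ry":0,"rz":-0.007},{"grip":1,"dx":-0.3625,"dy":0.001,"dz":0.376,"rx":-0.005,"ry":0,"rz":-0.007},{"grip":1,"dx":-0.3625,"dy":0.001,"dz":0.376,"rx":-0.005,"ry":0,"rz":-0.007}]'
python3 -c "
from plan import *
st()
rows((.5526,-.1713,.086),45,.3)"
```

```text
t: 22.05
tool_pos: [0.5522, -0.1839, 0.0854]
ee_rot: [-179.8, 45.0, 90.5]
force: [0.7, -0.1, -1.8]
opening: 0.0594
grip_force: 64.8
t 22.05 j [ -4.5   9.4 116.  -52.3  62.9  23.8] grasp [ 0.5521 -0.1707  0.0986] F [ 0.7 -0.1 -1.8] open 0.0594 64.77353945374489
z [ 0.002 -0.707 -0.708] y [ 1.     0.006 -0.003]
d [0.034  0.0021 0.0374] r [-0.0015 -0.0006  0.0021] rows>= 0.3 tcp [ 0.5527 -0.1845  0.0728]
```

```bash
python3 -m creep '[{"grip":1,"dx":0.01,"dy":0.001,"dz":0.01,"rx":-0.001,"ry":0,"rz":0.002},{"grip":1,"dx":0.02,"dy":0.002,"dz":0.022,"rx":-0.001,"ry":0,"rz":0.002},{"grip":1,"dx":0.028,"dy":0.002,"dz":0.031,"rx":-0.001,"ry":0,"rz":0.002},{"grip":1,"dx":0.034,"dy":0.002,"dz":0.037,"rx":-0.001,"ry":0,"rz":0.002},{"grip":1,"dx":0.034,"dy":0.002,"dz":0.037,"rx":-0.001,"ry":0,"rz":0.002},{"grip":1,"dx":0.034,"dy":0.002,"dz":0.037,"rx":-0.001,"ry":0,"rz":0.002}]'
python3 - <<'E'
from plan import *
from bench import cams
from fit import *
st()
rows((.5526,-.1713,.077),45,.3)
f=cams.grab_frame("top");np.savez("t6.npz",**f);g=cams.grab_frame("side");np.savez("s6.npz",**g)
P=pts(f);H=hsv(f);roi=(.5,.61,-.3,-.13)
print(lid(P,H,(65,95),.107,50,roi));P=pts(g);H=hsv(g)
m=(H[...,0]>65)&(H[...,0]<95)&(H[...,1]>50)&(P[...,0]>.5)&(P[...,0]<.61)&(P[...,1]<-.13)&(P[...,1]>-.3);print(m.sum())
c=(H[...,0]>15)&(H[...,0]<35)&(H[...,1]>20)&(P[...,0]>.5)&(P[...,0]<.61)&(P[...,1]<-.13)&(P[...,1]>-.3)&(P[...,2]>.006);print(c.sum())
im=np.hstack([cv2.resize(f["pixels"][150:200,320:400],(480,300),interpolation=cv2.INTER_CUBIC),cv2.resize(g["pixels"][120:240,260:380],(300,300))])
cv2.imwrite("pics/c6.png",im[:,:,::-1])
E
```

```text
t: 22.55
tool_pos: [0.5522, -0.185, 0.0725]
ee_rot: [-179.9, 45.0, 90.3]
force: [-0.9, -0.0, -1.4]
opening: 0.0593
grip_force: 64.8
t 22.55 j [ -4.6  10.6 116.1 -52.9  62.   25.1] grasp [ 0.5521 -0.1718  0.0857] F [-0.9 -0.  -1.4] open 0.0593 64.77520823478699
z [ 0.002 -0.707 -0.707] y [ 1.     0.004 -0.001]
d [0.0262 0.0021 0.0232] r [-0.0016 -0.0005 -0.0001] rows>= 0.2 tcp [ 0.5527 -0.1845  0.0638]
(np.int64(386), ((553.0223388671875, -215.07554626464844), (60.59233093261719, 125.77770233154297), 0.528289258480072), np.float64(0.10586571837584369))
6
277
```

View pics/c6.png

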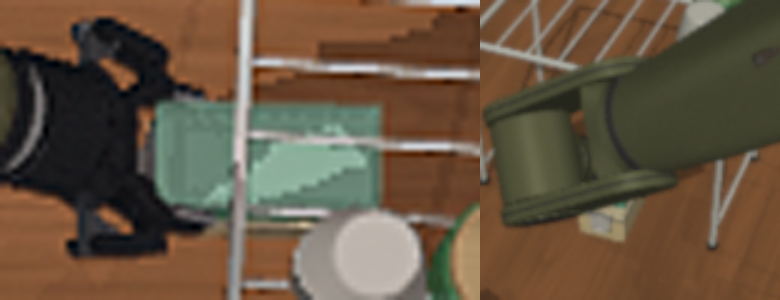

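Left (top view): the mint box is held above the cream box at (270,155), aligned to within about 1 mm. The side view is blocked by the wrist. Lowering slowly.

```bash
python3 -m creep '[{"grip":1,"dx":0.004,"dy":0.001,"dz":0.003,"rx":-0.001,"ry":0,"rz":0},{"grip":1,"dx":0.008,"dy":0.001,"dz":0.006,"rx":-0.001,"ry":0,"rz":0},{"grip":1,"dx":0.012,"dy":0.001,"dz":0.009,"rx":-0.001,"ry":0,"rz":0},{"grip":1,"dx":0.015,"dy":0.001,"dz":0.012,"rx":-0.001,"ry":0,"rz":0},{"grip":1,"dx":0.018,"dy":0.001,"dz":0.015,"rx":-0.001,"ry":0,"rz":0},{"grip":1,"dx":0.018,"dy":0.001,"dz":0.015,"rx":-0.001,"ry":0,"rz":0}]'
python3 -c "
from plan import *
st()
rows((.5526,-.1713,.0765),45,.3)"
```

```text
t: 23.15
tool_pos: [0.5524, -0.1846, 0.0667]
ee_rot: [-180.0, 45.0, 90.3]
force: [-0.1, -0.0, -1.5]
opening: 0.0592
grip_force: 64.8
t 23.15 j [ -4.5  11.1 116.2 -53.2  61.6  25.7] grasp [ 0.5523 -0.1714  0.0799] F [-0.1 -0.  -1.5] open 0.0592 64.7742298990488
z [ 0.003 -0.707 -0.708] y [ 1.     0.005 -0.   ]
d [0.0099 0.0011 0.0095] r [-0.0006 -0.0006 -0.0004] rows>= 0.1 tcp [ 0.5527 -0.1845  0.0633]
```

```bash
python3 -m creep '[{"grip":1,"dx":0.002,"dy":0,"dz":0.002,"rx":0,"ry":0,"rz":0},{"grip":1,"dx":0.004,"dy":0,"dz":0.004,"rx":0,"ry":0,"rz":0},{"grip":1,"dx":0.006,"dy":0,"dz":0.006,"rx":0,"ry":0,"rz":0},{"grip":1,"dx":0.008,"dy":0,"dz":0.008,"rx":0,"ry":0,"rz":0},{"grip":1,"dx":0.0095,"dy":0,"dz":0.0095,"rx":0,"ry":0,"rz":0},{"grip":1,"dx":0.0095,"dy":0,"dz":0.0095,"rx":0,"ry":0,"rz":0},{"grip":1,"dx":0.0095,"dy":0,"dz":0.0095,"rx":0,"ry":0,"rz":0}]'
python3 -c "
from plan import *
st()"
```

```text
t: 23.73
tool_pos: [0.5526, -0.1846, 0.0637]
ee_rot: [180.0, 45.0, 90.2]
force: [-0.4, -0.2, -1.8]
opening: 0.0592
grip_force: 64.9
t 23.73 j [ -4.5  11.4 116.2 -53.3  61.4  26. ] grasp [ 0.5525 -0.1714  0.0769] F [-0.4 -0.2 -1.8] open 0.0592 64.93526391685009
z [ 0.003 -0.707 -0.708] y [1.    0.005 0.   ]
```

```bash
python3 -m creep '[{"grip":1,"dx":0.001,"dy":0,"dz":0.001,"rx":0,"ry":0,"rz":0},{"grip":1,"dx":0.002,"dy":0,"dz":0.002,"rx":0,"ry":0,"rz":0},{"grip":1,"dx":0.003,"dy":0,"dz":0.003,"rx":0,"ry":0,"rz":0},{"grip":1,"dx":0.003,"dy":0,"dz":0.003,"rx":0,"ry":0,"rz":0},{"grip":1,"dx":0.003,"dy":0,"dz":0.003,"rx":0,"ry":0,"rz":0}]'
python3 -c "
from plan import *
st()"
```

```text
t: 24.15
tool_pos: [0.5528, -0.1848, 0.0636]
ee_rot: [179.9, 45.0, 90.2]
force: [-3.0, 2.1, 6.2]
opening: 0.0593
grip_force: 65.3
t 24.15 j [ -4.5  11.5 116.2 -53.4  61.4  26.1] grasp [ 0.5528 -0.1716  0.0768] F [-3.   2.1  6.2] open 0.0593 65.32062873244286
z [ 0.003 -0.708 -0.707] y [1.    0.004 0.001]
```

Contact at the seated height. Release and retreat along +y, then up.

```bash
python3 -m creep '[{"grip":-1,"dx":-0.001,"dy":0,"dz":-0.001,"rx":0,"ry":0,"rz":0},{"grip":-1,"dx":-0.001,"dy":0,"dz":-0.001,"rx":0,"ry":0,"rz":0},{"grip":-1,"dx":-0.001,"dy":0,"dz":-0.001,"rx":0,"ry":0,"rz":0},{"grip":-1,"dx":-0.001,"dy":0,"dz":-0.001,"rx":0,"ry":0,"rz":0},{"grip":-1,"dx":-0.001,"dy":0,"dz":-0.001,"rx":0,"ry":0,"rz":0},{"grip":-1,"dx":-0.001,"dy":0,"dz":-0.001,"rx":0,"ry":0,"rz":0},{"grip":-1,"dx":0.02,"dy":0,"dz":-0.03,"rx":0,"ry":0,"rz":0},{"grip":-1,"dx":0.06,"dy":0,"dz":-0.08,"rx":0,"ry":0,"rz":0},{"grip":-1,"dx":0.12,"dy":0,"dz":-0.15,"rx":0,"ry":0,"rz":0},{"grip":-1,"dx":0.18,"dy":0,"dz":-0.24,"rx":0,"ry":0,"rz":0},{"grip":-1,"dx":0.2,"dy":0,"dz":-0.34,"rx":0,"ry":0,"rz":0},{"grip":-1,"dx":0.2,"dy":0,"dz":-0.46,"rx":0,"ry":0,"rz":0},{"grip":-1,"dx":0.2,"dy":0,"dz":-0.58,"rx":0,"ry":0,"rz":0},{"grip":-1,"dx":0.2,"dy":0,"dz":-0.7,"rx":0,"ry":0,"rz":0},{"grip":-1,"dx":0.2,"dy":0,"dz":-0.8,"rx":0,"ry":0,"rz":0},{"grip":-1,"dx":0.2,"dy":0,"dz":-0.9,"rx":0,"ry":0,"rz":0},{"grip":-1,"dx":0.2,"dy":0,"dz":-0.9,"rx":0,"ry":0,"rz":0},{"grip":-1,"dx":0.2,"dy":0,"dz":-0.9,"rx":0,"ry":0,"rz":0}]'
python3 - <<'E'
from plan import *
from bench import cams
from fit import *
st()
f=cams.grab_frame("top");np.savez("t7.npz",**f);g=cams.grab_frame("side");np.savez("s7.npz",**g)
roi=(.5,.61,-.3,-.13)
for ff in(f,g):
    P=pts(ff);H=hsv(ff)
    try: print("mint",lid(P,H,(65,95),.098,50,roi))
    except Exception as e: print(e)
    try: print("lav",lid(P,H,(118,150),.054,50,(.4,.8,0,.22)))
    except Exception as e: print(e)
im=np.hstack([cv2.resize(f["pixels"][100:280,190:450],(400,277)),cv2.resize(g["pixels"][80:280,200:440],(400,277))])
cv2.imwrite("pics/c7.png",im[:,:,::-1])
E
```

```text
t: 25.65
tool_pos: [0.5523, 0.011, 0.1875]
ee_rot: [179.8, 44.9, 90.2]
force: [-0.2, -0.3, 0.9]
opening: 0.0853
grip_force: 0.0
t 25.65 j [ 15.2   5.6 108.7 -43.5  82.6  27.5] grasp [0.5522 0.0242 0.2007] F [-0.2 -0.3  0.9] open 0.0853 0.0
z [ 0.007 -0.706 -0.708] y [1.    0.006 0.003]
mint (np.int64(342), ((553.4418334960938, -214.29098510742188), (58.93138122558594, 130.16575622558594), 1.708411693572998), np.float64(0.09710564289978785))
lav (np.int64(122), ((596.6469116210938, 93.46697998046875), (59.47251510620117, 126.5256118774414), 61.27145767211914), np.float64(0.05331821972221584))
mint (np.int64(0), ((0.0, 0.0), (0.0, 0.0), 0.0), np.float64(nan))
lav (np.int64(931), ((597.3310546875, 95.56350708007812), (59.4088020324707, 132.46246337890625), 60.46680450439453), np.float64(0.05422360691020778))
  return _methods._mean(a, axis=axis, dtype=dtype,
  ret = ret.dtype.type(ret / rcount)
```

View pics/c7.png

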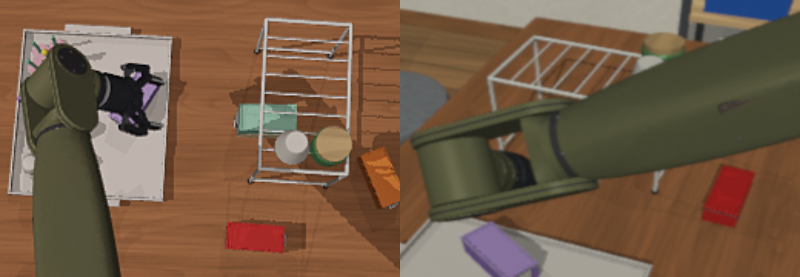

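Run:
```python
from h import *
a=pts(load("side0.npz"));
for n in("s5.npz","s7.npz"):
    b=pts(load(n));d=np.linalg.norm(a-b,axis=-1)[285:385,150:300];print(n,np.nanmedian(d),(d>.01).mean())
from bench import ticket
print(ticket.job_done())
```

```text
s5.npz 0.001616235667835742 0.0029333333333333334
s7.npz 0.0016266172639767481 0.0030666666666666668
the job is handed in; nothing more can be done
None
```

The job is handed in: the lavender box stands flat on the tray floor, and the mint box is back on the cream box, seated in its lid rim with the lever facing out. The cream box stands where it was, and the bottles, straw cup and flower rack measured unmoved.

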